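Clamp the slice stop on its T-slot rail

TASK

Fix the stop of the slicing guide where it stands: take the T-bolt with the red wing knob out of its wooden caddy, lower its head lengthwise into the rail's slot in front of the stop's open fork, and slide it along the slot until the shank rests home in the fork, without pushing the stop along. Then turn the bolt clockwise until its head stands square across the slot, and screw the knob down clockwise, feeling for the resistance, until the washer clamps the stop firmly by hand but is not overtightened. Let go of it and leave everything else alone.

Things in the scene. Friction and masses are not known exactly. Their poses are not given: they have to be found in the camera images.
- rail: Slicing guide, fixed: aluminium T-slot rail 62 wide (x), 260 long (y), 23 high, with a wooden deck 16 high along its -x side, out to x = -131. Origin: centre of the rail's underside, on the worktop; z up; the slot runs along its y axis at x = 0.
- slot (a point): Middle of the slot's mouth, on the rail top (23 above the rail's origin). Mouth 22.5 wide, open at the top along the whole rail, between lips 8.5 thick. Below the lips a channel 34 wide, its ceiling (the lips' undersides) 14.5 and its floor 5 above the worktop.
- stop: Stop: dark steel foot 5 thick on the rail top (23 to 28 above the worktop) and a wooden fence 52 high across rail and deck, near face at y = +67. Slides along the rail's y, gives way above about 8 N. Origin: fork seat, on the rail top; axes as the rail's. The fork opens to -y: notch 14 wide, closed end at y = +5, prongs end at y = -25.
- stop_seat (a point): Where the bolt's axis stands when the shank is home in the fork (shank touching the notch's closed end), on the rail top.
- caddy: Dark wooden block 75x55x20 that holds the bolt upright, fixed. Origin: centre of its underside. Pocket 36x23, along its x, 9 deep (floor 11 above the worktop).
- bolt: Steel T-bolt. Origin: centre of the head's underside; z up the shank; x along the head. Head 32 (x) by 19 (y) by 7; two diagonal corners are cut back, so in the channel it turns only clockwise (from above) from lengthwise to square, where the channel walls stop it about 7 degrees past square. Shank 10 thick; 69 high over all; 0.19 kg with washer and knob; a half turn makes no difference.
- washer: Brass washer 34 across, 3 thick, keyed to the bolt, on a coil spring under the knob. Origin: centre of its underside, at the start 24 to 26.5 above the head's underside: with the head on the channel floor it clears the stop's foot by only 1 to 3.5, so lift the bolt about 1 off the floor to slide it (the head has 2.5 of play up to the lips).
- knob: Red wing knob with the nut. Origin on the axis, 10 above the washer's underside (less as the spring, 4 N per mm, is pressed together; solid at 7 mm); z up; x along the wing, a bar 46 (x) by 12 (y), from z = 8 to 34. Clockwise from above screws it down the bolt with the washer, 4 mm per radian. It drags with 0.11 N m and stays where it is left.
- knob_grip (a point): TCP point to grip the wing across its 12 mm. Clockwise, the bolt turns along till its head is stopped; then the knob turns alone, up to 1.5 rad of free play. A knob held at fixed height pulls the hand down once the head is up under the lips; push it down to set the washer on the foot; when it pulls again both bear, and the spring winds up 16 N per rad. Firm: 12 to 25 N; solid at 28.
- coffee_maker: Red coffee maker, part of the kitchen, fixed at the back left, about 0.33 m high: pass in front of it.
- mug: Bystander: white printed mug with black handle, 83x117x94 mm. Leave alone.
- pod_brown: Bystander: brown coffee pod, 51 mm across, 42 high. Leave alone.
- pod_blue: Bystander: white coffee pod with dark blue lid, 51 mm across, 42 high. Leave alone.
- apple: Bystander: yellow-red apple, 80 mm. Leave alone.
- lemon: Bystander: lemon, 78x55x56 mm. Leave alone.
- spice: Bystander: spice jar, green label and dark cap, 44 mm across, 105 high. Leave alone.
- yoghurt: Bystander: yoghurt tub, 72 mm across, 71 high. Leave alone.

How it is judged:
By the outcome, as a careful person would: the job done as asked, in the order asked, and still so for the second after the job is handed in, with the robot touching nothing.
It also fails if it takes over 72 s, if anything falls off the work surface, if the arm or the gripper's body presses on something with over 40 N, if the wrist force passes 120 N, or if a joint passes its speed limit or range.

ROBOT

A 7-joint arm with a two-finger parallel gripper is mounted at the origin on a cart in front of the work surface, level with it; the furniture and walls round the work are solid. World frame = base frame: x ahead of the robot, y to its left, z up, the work surface at z = 0. Lengths are in m, angles in rad, forces in N, time in s.
With the tool pointing down it reaches from about 0.425 to 0.925 m from the base axis. Payload 6.8 kg.
Tool frame: the origin (TCP) lies between the finger pads, 19 mm behind the fingertips; this is the grasp point; z points along the fingers, y is the line along which they close (so a half turn about z gives the same grasp; the last joint's range is limited). The gripper opens to 85 mm and grips with 20 to 120 N. Pads are 22 mm wide; open, the fingers measure 114 mm over their backs; the gripper's body (76 mm by 85 mm) begins 54 mm behind the grasp point. The pads swing forward as they close: fully open they stand 13 mm farther back than shut.
Start: joints at [-1.288, 0.477, 0.022, 1.555, -0.011, 1.109, -0.083], TCP at [0.257, 0.624, 0.25] pointing down, gripper open.
Joint ranges: [-2.96, 2.96], [-0.34, 2.1], [-1.41, 1.46], [0.24, 2.44], [-1.37, 4.51], [0.17, 1.92], [-2.96, 2.96]. Speed limits (rad/s): [2.39, 2.39, 3.14, 3.14, 3.14, 3.14, 3.14].

INTERFACE

Orientations are given as a unit quaternion [w, x, y, z].
In Python, from station import * gives the robot as it stands.
- The arm moves only by the tool drive_tool, never from a script. Its argument "increments" is a list of rows, each an object of numbers: "claw": the finger opening in m, from 0 to 0.0854; "dx", "dy", "dz": the shift along the tool's x, y, z in m; "wx", "wy", "wz": the turn, a rotation vector about the tool's x, y, z in degrees. A call has 1 to 20 rows; each row shifts and turns the commanded pose from where the row before left it, along the tool's axes as they then stand; what a row does not reach is not made up. A row lasts 1/8 s, in which the tool goes at most 62.5 mm and 10.7 degrees, less where a joint would pass 70% of its speed; a pose out of reach is approached as far as the arm can. A call with a gripper value outside its range is refused whole. The fingers move at their own pace and stop on an object; "newtons" is the grip in N (left out, the last holds). Time passes only in rows, so rows that do not move let the fingers close. It gives the time, the measured TCP pose, the force, the opening and the grip force at its end, in the units of the state.
- get_obs(): the state, without advancing time (a new reading comes with each control period).
- read_camera(name): name is "scene" or "side" or "wrist"; returns (picture, depth): 420x560x3 uint8, red, green, blue; 420x560 float32, m along the optical axis (not along the pixel's ray), 0 where there is no reading.
- calibration(name): a dict with "intrinsics" (3x3 intrinsics, pixels), "R" (3x3) and "t" (3): a world point X has camera coordinates R X + t; the wrist camera has in their place "mount" (4x4, takes a point from camera to tool coordinates, whose origin is the TCP and whose axes are the flange's). Camera axes: x right, y down, z forward; pixel columns grow to the right and rows downward; lengths in m; the calibration is good to about 2 mm. A picture is of the moment at which its call begins: read the wrist's pose just before it. calibration takes no time and is no camera call.
- hand_in(): hands the job in; it is judged then, once.
The state is a dict: "t": time; "q": joint angles; "joint_vel": joint speeds; "joint_torque": joint torques, N m; "eef_pos": TCP position; "tool_rot": TCP orientation; "contact_force": force on the tool from outside, world axes, zero at the start; "torque": the same for the moment, N m; "gripper_width": opening from 0.0 (shut) to 1.0 (fully open); "grasp_force": force on a finger pad.
Only numpy, scipy, OpenCV 4.12 (cv2) and the standard library are available. Lean on these libraries where they do the work, as an engineer would, in place of code of your own. Each camera call takes 0.05 s, during which the arm holds its last target. There are 200 camera calls.

## Working session

There is one attempt and no reset: what is moved stays moved. The work goes in short steps, Python scripts to look and compute and a tool call to move; the robot and the scene stay as the last step left them, time stands still between calls to the robot, and variables do not carry over. Pictures are saved under pics/ and viewed, at most 10 in all, crops included, and the job is handed in when it is done.

Besides the shell and the picture viewer there is one more tool, called after "Request:" as a command line: name --argument value ..., lists and objects as JSON in quotes. drive_tool: Moves the arm, as the interface text tells. Its arguments: {"type":"object","properties":{"increments":{"type":"array","items":{"type":"object","properties":{"claw":{"type":"number"},"dx":{"type":"number"},"dy":{"type":"number"},"dz":{"type":"number"},"wx":{"type":"number"},"wy":{"type":"number"},"wz":{"type":"number"}}}},"newtons":{"type":"number"}},"required":["increments"]}

```bash
mkdir -p pics; python3 - <<'E'
from station import *
import cv2,numpy as np
o=get_obs();print({k:np.round(v,4).tolist() for k,v in o.items()})
for n in("scene","side"):
    p,d=read_camera(n);cv2.imwrite(f"pics/{n}0.png",p[:,:,::-1]);np.savez(f"{n}0.npz",p=p,d=d)
    c=calibration(n);print(n,{k:np.round(v,4).tolist() for k,v in c.items()})
print(calibration("wrist"))
E
```

```text
{'t': 0.0, 'q': [-1.2881, 0.4778, 0.0223, 1.5565, -0.0115, 1.1093, -0.0831], 'joint_vel': [0.0006, 0.0019, -0.0003, -0.0007, -0.0001, -0.0007, 0.0014], 'joint_torque': [0.0002, -59.646, 1.6076, -28.121, 0.0123, 0.0092, -0.0], 'eef_pos': [0.2569, 0.6236, 0.249], 'tool_rot': [-0.0001, 0.1941, 0.981, -0.0009], 'contact_force': [0.5964, 0.089, -0.0435], 'torque': [-0.0487, -0.0418, 0.0113], 'grasp_force': 0.0, 'gripper_width': 0.9979}
scene {'intrinsics': [[442.2984, 0.0, 285.2662], [0.0, 442.2984, 212.6348], [0.0, 0.0, 1.0]], 'R': [[0.4363, -0.8998, 0.0075], [-0.4486, -0.2248, -0.865], [0.78, 0.374, -0.5017]], 't': [-0.2949, 0.2948, 1.2051]}
side {'intrinsics': [[480.7871, 0.0, 279.4265], [0.0, 480.7871, 205.6507], [0.0, 0.0, 1.0]], 'R': [[0.9835, -0.1805, 0.0142], [-0.066, -0.4307, -0.9001], [0.1686, 0.8843, -0.4355]], 't': [-0.5114, 0.0779, 1.5118]}
{'intrinsics': array([[323.48955953,   0.        , 278.19343427],
       [  0.        , 323.48955953, 211.94455772],
       [  0.        ,   0.        ,   1.        ]]), 'mount': array([[-3.13917769e-04, -9.52853893e-01, -3.03429331e-01,
         7.73236274e-02],
       [ 9.99999867e-01, -1.74688376e-04, -4.85995297e-04,
        -3.05776294e-04],
       [ 4.10076933e-04, -3.03429444e-01,  9.52853821e-01,
        -1.23749252e-01],
       [ 0.00000000e+00,  0.00000000e+00,  0.00000000e+00,
         1.00000000e+00]])}
```

View pics/scene0.png

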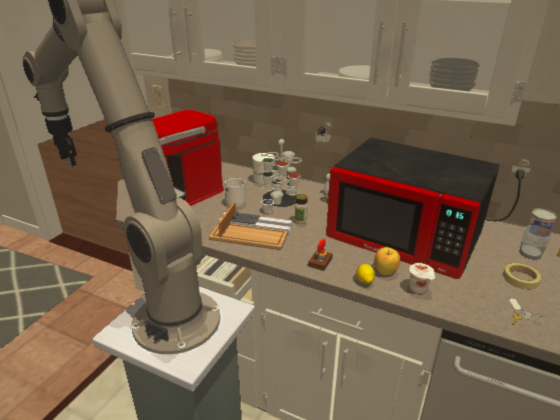

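View pics/side0.png

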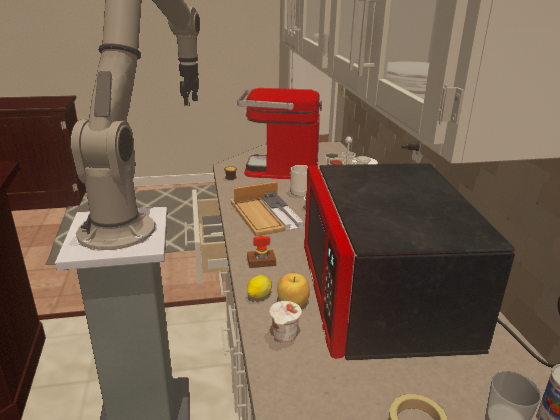

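The scene view shows the rail and deck around (250,225), with the fence at its left end, and the bolt in its caddy at (320,252). The side view shows the knob at (262,243), the fence at (257,192) and the rail at (280,210).

```bash
cat > h.py <<'E'
import numpy as np,cv2
from scipy.spatial.transform import Rotation as Ro
from station import *
def cam(n,o=None):
    c=calibration(n);K=np.array(c["intrinsics"])
    if n!="wrist":
        R=np.array(c["R"]);return K,R.T,-R.T@np.array(c["t"])
    q=o["tool_rot"];T=np.eye(4);T[:3,:3]=Ro.from_quat(np.r_[q[1:],q[0]]).as_matrix();T[:3,3]=o["eef_pos"]
    M=T@np.array(c["mount"]);return K,M[:3,:3],M[:3,3]
def onplane(C,uv,z):
    K,R,t=C;uv=np.atleast_2d(uv).astype(float)
    d=(R@np.linalg.inv(K)@np.c_[uv,np.ones(len(uv))].T).T
    return t+d*((z-t[2])/d[:,2])[:,None]
def cloud(C,d):
    K,R,t=C;v,u=np.indices(d.shape)
    r=np.stack([(u-K[0,2])/K[0,0],(v-K[1,2])/K[1,1],np.ones(d.shape)],-1)*d[...,None]
    return r@R.T+t
E
python3 - <<'E'
from h import *
for n,box in(("scene",(190,190,350,280)),("side",(215,170,315,280))):
    f=np.load(n+"0.npz");p,d=f["p"],f["d"];P=cloud(cam(n),d)
    x0,y0,x1,y1=box
    cv2.imwrite(f"pics/{n}c.png",cv2.resize(p[y0:y1,x0:x1,::-1],None,fx=5,fy=5,interpolation=cv2.INTER_CUBIC))
    h=cv2.cvtColor(p,cv2.COLOR_RGB2HSV);m=((h[...,0]<6)|(h[...,0]>174))&(h[...,1]>170)&(h[...,2]>110)
    s=np.zeros_like(m);
    s[(slice(238,265),slice(310,332)) if n=="scene" else (slice(232,262),slice(250,274))]=1
    q=P[m&s];print(n,len(q),np.median(q,0),q.min(0),q.max(0))
    for uv in ([(320,260),(225,235),(280,240),(265,217),(228,214)] if n=="scene" else [(262,260),(240,210),(265,225),(290,215),(257,192)]):print(uv,np.round(P[uv[1],uv[0]],3))
E
```

```text
scene 80 [ 0.41436939 -0.25372844  0.07572568] [ 0.39604865 -0.26133223  0.04780136] [ 0.44104086 -0.24308484  0.08453763]
(320, 260) [ 0.406 -0.254  0.021]
(225, 235) [0.398 0.099 0.019]
(280, 240) [ 0.453 -0.088  0.021]
(265, 217) [0.562 0.028 0.023]
(228, 214) [0.463 0.125 0.062]
side 175 [ 0.42077014 -0.25531521  0.06866409] [ 0.40044107 -0.26411287  0.04618042] [ 0.44337925 -0.24239407  0.08236497]
(262, 260) [ 0.421 -0.271  0.018]
(240, 210) [0.394 0.049 0.018]
(265, 225) [ 0.461 -0.066  0.016]
(290, 215) [ 0.553 -0.011  0.017]
(257, 192) [0.463 0.129 0.044]
```

View pics/scenec.png

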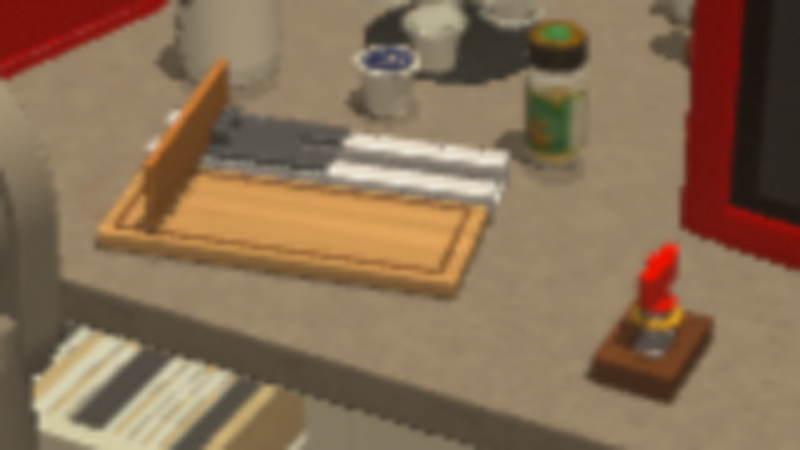

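Request:
drive_tool --increments '[{"dx":-0.045,"dy":-0.04,"wz":5.4},{"dx":-0.045,"dy":-0.04,"wz":5.4},{"dx":-0.045,"dy":-0.04,"wz":5.4},{"dx":-0.045,"dy":-0.04,"wz":5.4},{"dx":-0.045,"dy":-0.03,"wz":5.4},{"dx":-0.045,"dy":-0.02,"wz":5.4},{"dx":-0.045,"dy":-0.002,"wz":5.4},{"dx":-0.045,"dy":-0.002,"wz":5.4},{"dx":-0.045,"dy":-0.002,"wz":5.4},{"dx":-0.045,"dy":-0.002,"wz":5.4},{"dx":-0.045,"dy":-0.002,"wz":5.4},{"dx":-0.045,"dy":-0.002,"wz":5.4},{"dx":-0.02,"wz":2.5},{},{}]'

```text
schema error: expected keys claw, dx, dy, dz, wx, wy, wz
```

```bash
python3 - <<'E'
from h import *
o=get_obs();p,d=read_camera("wrist");np.savez("w1.npz",p=p,d=d);np.save("o1.npy",o,allow_pickle=True)
cv2.imwrite("pics/w1.png",cv2.resize(p[:,:,::-1],(800,600)));print(o["t"],o["eef_pos"],o["tool_rot"],o["q"])
E
```

```text
0.1 [0.25690601 0.62364579 0.2491177 ] [-1.17340429e-04  1.94136224e-01  9.80974219e-01 -8.33526728e-04] [-1.28812529  0.47772872  0.02232452  1.5563462  -0.01152385  1.10932863
 -0.08310836]
```

View pics/w1.png

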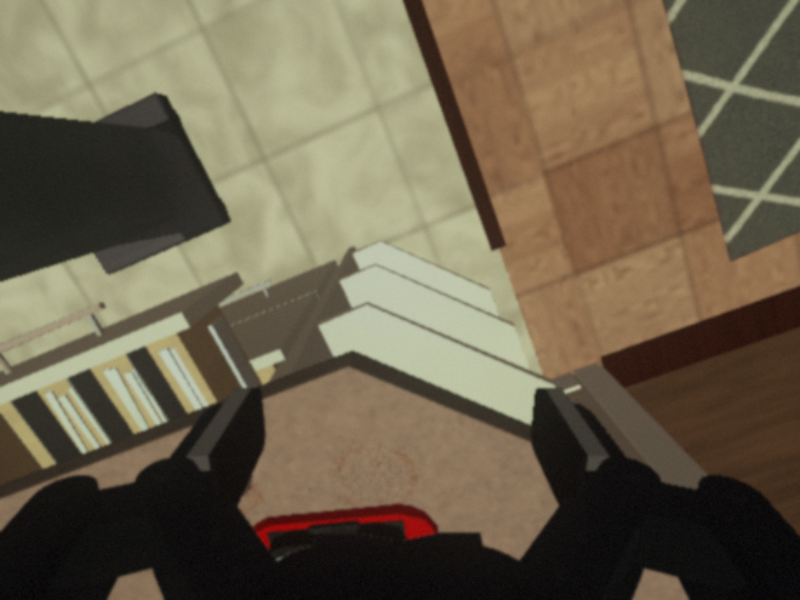

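```bash
python3 - <<'E'
from h import *
for n,b in(("side",(235,85,325,180)),("scene",(150,110,235,205))):
    f=np.load(n+"0.npz");p,d=f["p"],f["d"];P=cloud(cam(n),d);h=cv2.cvtColor(p,cv2.COLOR_RGB2HSV)
    m=((h[...,0]<6)|(h[...,0]>174))&(h[...,1]>170)&(d>0);s=np.zeros_like(m);s[b[1]:b[3],b[0]:b[2]]=1
    q=P[m&s];q=q[q[:,1]>.15];print(n,len(q),np.percentile(q,[1,50,99],axis=0).round(3))
    for y in np.arange(.2,.6,.05):
        k=q[abs(q[:,1]-y)<.025]
        if len(k):print(round(y,2),k[:,0].min().round(3),k[:,2].max().round(3))
E
```

```text
side 4359 [[0.467 0.302 0.007]
 [0.61  0.335 0.2  ]
 [0.727 0.493 0.323]]
0.3 0.583 0.319
0.35 0.461 0.324
0.4 0.451 0.324
0.45 0.455 0.324
0.5 0.492 0.324
0.55 0.525 0.32
scene 3722 [[0.471 0.304 0.01 ]
 [0.6   0.341 0.216]
 [0.721 0.497 0.325]]
0.3 0.593 0.322
0.35 0.47 0.326
0.4 0.464 0.326
0.45 0.498 0.327
0.5 0.539 0.325
```

The coffee maker's front face is at x≈0.45 for y between 0.33 and 0.5. I'll pull in to r≈0.46 first, then swing.

Request:
drive_tool --increments '[{"claw":0.0854,"dx":0,"dy":-0.05,"dz":-0.01,"wx":0,"wy":0,"wz":0},{"claw":0.0854,"dx":0,"dy":-0.05,"dz":-0.01,"wx":0,"wy":0,"wz":0},{"claw":0.0854,"dx":0,"dy":-0.05,"dz":-0.01,"wx":0,"wy":0,"wz":0},{"claw":0.0854,"dx":0,"dy":-0.05,"dz":0,"wx":0,"wy":0,"wz":0},{"claw":0.0854,"dx":-0.03,"dy":-0.015,"dz":0,"wx":0,"wy":0,"wz":4},{"claw":0.0854,"dx":-0.04,"dy":-0.002,"dz":0,"wx":0,"wy":0,"wz":5},{"claw":0.0854,"dx":-0.04,"dy":-0.002,"dz":0,"wx":0,"wy":0,"wz":5},{"claw":0.0854,"dx":-0.04,"dy":-0.002,"dz":0,"wx":0,"wy":0,"wz":5},{"claw":0.0854,"dx":-0.04,"dy":-0.002,"dz":0,"wx":0,"wy":0,"wz":5},{"claw":0.0854,"dx":-0.04,"dy":-0.002,"dz":0,"wx":0,"wy":0,"wz":5},{"claw":0.0854,"dx":-0.04,"dy":-0.002,"dz":0,"wx":0,"wy":0,"wz":5},{"claw":0.0854,"dx":-0.04,"dy":-0.002,"dz":0,"wx":0,"wy":0,"wz":5},{"claw":0.0854,"dx":-0.04,"dy":-0.002,"dz":0,"wx":0,"wy":0,"wz":5},{"claw":0.0854,"dx":-0.04,"dy":-0.002,"dz":0,"wx":0,"wy":0,"wz":5},{"claw":0.0854,"dx":-0.04,"dy":-0.002,"dz":0,"wx":0,"wy":0,"wz":5},{"claw":0.0854,"dx":-0.04,"dy":-0.002,"dz":0,"wx":0,"wy":0,"wz":5},{"claw":0.0854,"dx":-0.04,"dy":0.01,"dz":0,"wx":0,"wy":0,"wz":5},{"claw":0.0854,"dx":-0.02,"dy":0.01,"dz":0,"wx":0,"wy":0,"wz":4},{"claw":0.0854,"dx":0,"dy":0,"dz":0,"wx":0,"wy":0,"wz":0},{"claw":0.0854,"dx":0,"dy":0,"dz":0,"wx":0,"wy":0,"wz":0}]'

```text
t: 2.65
eef_pos: [0.4776, 0.0136, 0.2797]
tool_rot: [-0.0, 0.709, 0.705, -0.0]
contact_force: [-0.6, -0.6, 0.3]
gripper_width: 0.999
grasp_force: 0.0
```

```bash
python3 - <<'E'
from h import *
o=get_obs();p,d=read_camera("wrist");np.savez("w1.npz",p=p,d=d);np.save("o1.npy",o,allow_pickle=True)
cv2.imwrite("pics/w1b.png",cv2.resize(p[:,:,::-1],(800,600)));print(o["t"],o["eef_pos"],o["tool_rot"],o["q"])
E
```

```text
2.65 [0.47763737 0.01360501 0.27972741] [-2.76851864e-04  7.08819659e-01  7.05389654e-01 -2.23968377e-04] [-0.67557333  0.11585342  0.56900308  2.00489233 -0.07242462  1.0408167
 -0.07776671]
```

View pics/w1b.png

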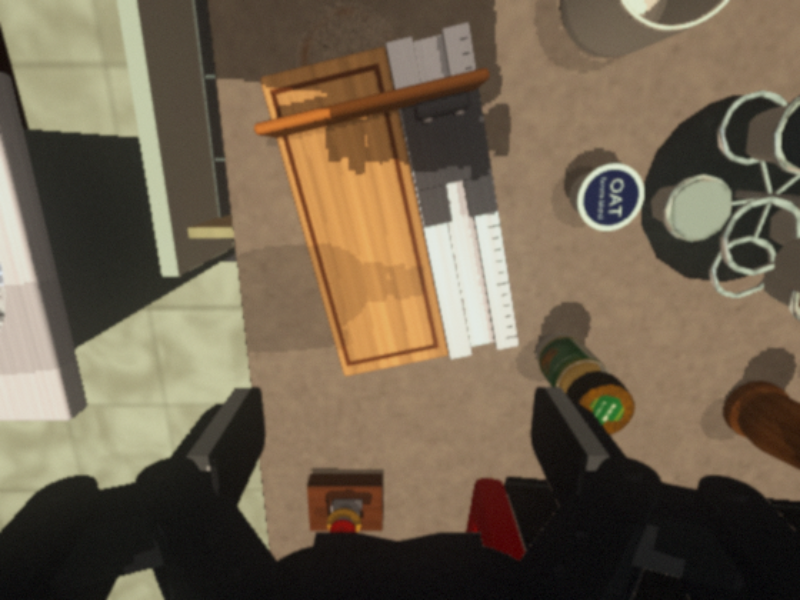

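The wrist view shows:
- **Rail:** it runs from (430,40) to (483,352).
- **Dark stop foot:** it has a notch, closed end near (456,182), prong ends near (436,222) and (482,214).
- **Bolt:** it stands in the caddy at (345,505).

Next I'll rectify the rail top and measure it.

```bash
cat > m1.py <<'E'
from h import *
o=np.load("o1.npy",allow_pickle=True).item();f=np.load("w1.npz");p,d=f["p"],f["d"];C=cam("wrist",o);print("cam",C[2])
P=cloud(C,d)
h=cv2.cvtColor(p,cv2.COLOR_RGB2HSV)
m=(h[...,1]<50)&(h[...,2]>150);s=np.zeros_like(m);s[150:255,290:370]=1
m=cv2.morphologyEx((m&s).astype(np.uint8),cv2.MORPH_CLOSE,np.ones((9,9)))
n,l,st,_=cv2.connectedComponentsWithStats(m);i=1+np.argmax(st[1:,4]);print(st[i])
m=l==i
L=[];Rr=[]
for v in range(172,236):
    u=np.where(m[v])[0]
    if len(u)>20:L.append((u[0]-.5,v));Rr.append((u[-1]+.5,v))
out=[]
for a in(L,Rr):
    X=onplane(C,np.array(a),.023)
    vx,vy,x0,y0=cv2.fitLine(X[:,:2].astype(np.float32),cv2.DIST_HUBER,0,.01,.01).ravel()
    if vy<0:vx,vy=-vx,-vy
    out.append((vx,vy,x0,y0));print("edge ang",np.degrees(np.arctan2(vy,vx)),x0-y0*vx/vy, "x at y=0")
D=np.mean([q[:2] for q in out],0);D/=np.linalg.norm(D);N=np.array([D[1],-D[0]])
w=[N@np.array(q[2:]) for q in out];print("dir",np.degrees(np.arctan2(D[1],D[0])),"width",w[1]-w[0])
np.savez("rail.npz",D=D,N=N,c=np.mean(w))
c=np.mean(w)
# rectified at z=.023 and z=.028 in rail axes: columns = across, rows = -along
g=cv2.cvtColor(p,cv2.COLOR_RGB2GRAY)
for z,nm in((.023,"a"),(.028,"b")):
    a=np.arange(-.045,.045,.0005);b=np.arange(.17,-.11,-.0005)
    A,B=np.meshgrid(a,b);W=np.stack([(c+A)*N[0]+B*D[0],(c+A)*N[1]+B*D[1],np.full(A.shape,z)],-1)
    K,R,t=C;q=(W-t)@R@K.T;uv=(q[...,:2]/q[...,2:]).astype(np.float32)
    im=cv2.remap(p,uv[...,0],uv[...,1],cv2.INTER_LINEAR);np.save(f"rect{nm}.npy",im)
    gg=cv2.cvtColor(im,cv2.COLOR_RGB2GRAY)
    for cols,na in(((-.004,.004),"slot"),((-.018,-.013),"lprong"),((.013,.018),"rprong")):
        k=(a>=cols[0])&(a<=cols[1]);pr=gg[:,k].mean(1)
        gr=cv2.GaussianBlur(np.gradient(pr)[:,None].astype(np.float32),(1,7),0).ravel()
        idx=[i for i in range(3,len(gr)-3) if abs(gr[i])==abs(gr[i-3:i+4]).max() and abs(gr[i])>2.5]
        print(z,na,[(round(b[i]*1000,1),round(float(gr[i]),1)) for i in idx])
im=np.load("recta.npy");cv2.imwrite("pics/rect.png",cv2.resize(cv2.rotate(im,cv2.ROTATE_90_CLOCKWISE)[:,:,::-1],None,fx=1.42,fy=2.5,interpolation=cv2.INTER_CUBIC))
E
python3 m1.py
```

```text
cam [0.4781995  0.09077891 0.40348284]
[ 297  150   66  102 4856]
edge ang 102.37243 0.50586295 x at y=0
edge ang 101.97722 0.5699678 x at y=0
dir 102.17482 width 0.06251976
0.023 slot [(np.float64(88.5), 13.9), (np.float64(63.5), 12.2), (np.float64(35.5), -10.6), (np.float64(27.0), -3.8), (np.float64(-28.5), 4.4), (np.float64(-41.0), 20.0)]
0.023 lprong [(np.float64(91.5), 15.1), (np.float64(67.0), 11.2), (np.float64(35.5), -10.5), (np.float64(27.0), -3.9), (np.float64(-29.5), 5.2), (np.float64(-71.0), 20.1)]
0.023 rprong [(np.float64(85.0), 16.5), (np.float64(67.5), 11.8), (np.float64(35.5), -10.3), (np.float64(27.0), -4.0), (np.float64(10.0), 7.0), (np.float64(7.0), -5.3), (np.float64(-43.0), 4.6), (np.float64(-71.0), 20.5)]
0.028 slot [(np.float64(87.0), 14.2), (np.float64(62.5), 12.3), (np.float64(34.5), -10.5), (np.float64(26.5), -3.8), (np.float64(-28.5), 4.4), (np.float64(-40.5), 19.8)]
0.028 lprong [(np.float64(90.5), 14.9), (np.float64(66.0), 11.2), (np.float64(34.5), -10.5), (np.float64(26.5), -4.0), (np.float64(9.5), 2.7), (np.float64(-29.0), 5.3), (np.float64(-70.5), 20.3)]
0.028 rprong [(np.float64(83.5), 16.8), (np.float64(66.0), 12.1), (np.float64(35.0), -10.3), (np.float64(26.5), -4.0), (np.float64(10.0), 6.1), (np.float64(7.0), -4.4), (np.float64(-42.5), 5.1), (np.float64(-70.5), 20.8)]
```

View pics/rect.png

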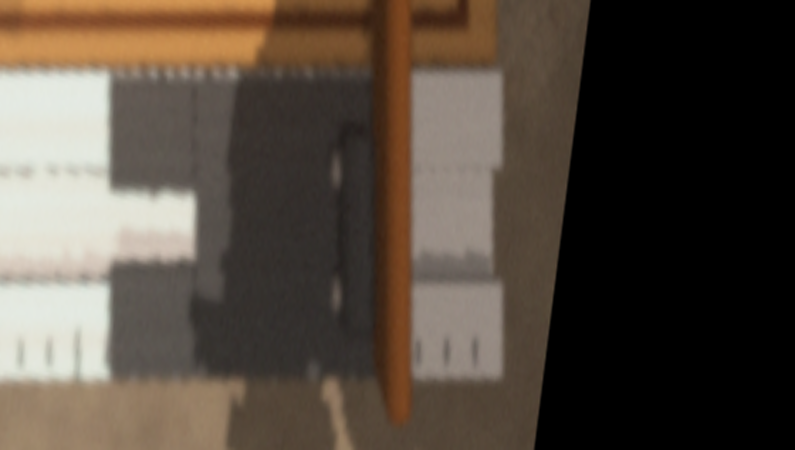

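The rectified rail shows the foot's prong ends at column 110 and the notch end at column 195, both centred on the slot. Rail direction is 102.2°, notch end at b≈-40.5 mm and seat at b≈-45.5 mm. Now over to the caddy, with the tool turned -90°.

Request:
drive_tool --increments '[{"claw":0.0854,"dx":0,"dy":0,"dz":0,"wx":0,"wy":0,"wz":-10},{"claw":0.0854,"dx":0,"dy":0,"dz":0,"wx":0,"wy":0,"wz":-10},{"claw":0.0854,"dx":0,"dy":0,"dz":0,"wx":0,"wy":0,"wz":-10},{"claw":0.0854,"dx":0,"dy":0,"dz":0,"wx":0,"wy":0,"wz":-10},{"claw":0.0854,"dx":0,"dy":0,"dz":0,"wx":0,"wy":0,"wz":-10},{"claw":0.0854,"dx":0,"dy":0,"dz":0,"wx":0,"wy":0,"wz":-10},{"claw":0.0854,"dx":0,"dy":0,"dz":0,"wx":0,"wy":0,"wz":-10},{"claw":0.0854,"dx":0,"dy":0,"dz":0,"wx":0,"wy":0,"wz":-10},{"claw":0.0854,"dx":0,"dy":0,"dz":0,"wx":0,"wy":0,"wz":-10},{"claw":0.0854,"dx":0.01,"dy":-0.053,"dz":0.016,"wx":0,"wy":0,"wz":0},{"claw":0.0854,"dx":0.01,"dy":-0.053,"dz":0.016,"wx":0,"wy":0,"wz":0},{"claw":0.0854,"dx":0.01,"dy":-0.053,"dz":0.016,"wx":0,"wy":0,"wz":0},{"claw":0.0854,"dx":0.01,"dy":-0.053,"dz":0.016,"wx":0,"wy":0,"wz":0},{"claw":0.0854,"dx":0.01,"dy":-0.053,"dz":0.016,"wx":0,"wy":0,"wz":0},{"claw":0.0854,"dx":0,"dy":0,"dz":0,"wx":0,"wy":0,"wz":0},{"claw":0.0854,"dx":0,"dy":0,"dz":0,"wx":0,"wy":0,"wz":0}]'

```text
t: 4.7
eef_pos: [0.4265, -0.2509, 0.1999]
tool_rot: [-0.0, 0.003, 1.0, 0.0]
contact_force: [0.2, -0.6, 0.0]
gripper_width: 0.999
grasp_force: 0.0
```

```bash
python3 - <<'E'
from h import *
o=get_obs();p,d=read_camera("wrist");np.savez("w2.npz",p=p,d=d);np.save("o2.npy",o,allow_pickle=True)
cv2.imwrite("pics/w2.png",p[:,:,::-1]);print(o["t"],o["eef_pos"],o["tool_rot"],o["q"])
C=cam("wrist",o);P=cloud(C,d);h=cv2.cvtColor(p,cv2.COLOR_RGB2HSV)
m=((h[...,0]<6)|(h[...,0]>174))&(h[...,1]>170)&(d>0)&(abs(P[...,0]-.42)<.06)&(abs(P[...,1]+.253)<.05)
q=P[m];print("red",q.shape,q.min(0),q.max(0),q.mean(0))
t=q[q[:,2]>np.percentile(q[:,2],98)-.004]
v,u=np.where(m);print("uv",u.min(),u.max(),v.min(),v.max())
r=cv2.minAreaRect(t[:,:2].astype(np.float32)*1000);print("top z",np.median(t[:,2]),len(t),r)
w=P[(abs(P[...,2]-.02)<.003)&(abs(P[...,0]-.42)<.08)&(abs(P[...,1]+.253)<.06)]
print("caddy",cv2.minAreaRect(w[:,:2].astype(np.float32)*1000))
E
```

```text
4.7 [ 0.42645804 -0.25086521  0.1998572 ] [-1.42684487e-04  2.56828232e-03  9.99996601e-01  4.25981693e-04] [-0.10454327  0.27054056  0.60660102  2.06062292 -0.20188977  0.86772782
  2.18215181]
red (1061, 3) [ 0.39999762 -0.29418012  0.01865453] [ 0.44922302 -0.23916901  0.25609957] [ 0.42092789 -0.25125967  0.07967539]
uv 184 305 175 378
top z 0.22650109505307803 32 ((424.43267822265625, -270.11309814453125), (5.173062801361084, 54.220340728759766), 22.83635139465332)
caddy ((422.19268798828125, -249.78700256347656), (55.15678405761719, 75.17081451416016), 89.82909393310547)
```

View pics/w2.png

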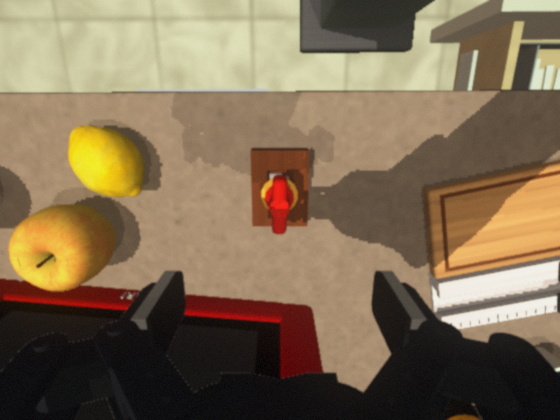

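The caddy is at (280,187), with its long side vertical in the picture, and the red wing runs from (279,177) to (279,232). The microwave's front lies at row ~285. I'll fit the wing and check the microwave clearance.

```bash
python3 - <<'E'
from h import *
o=np.load("o2.npy",allow_pickle=True).item();f=np.load("w2.npz");p,d=f["p"],f["d"];C=cam("wrist",o);P=cloud(C,d)
for u,v in((60,292),(100,297),(220,310),(290,310),(300,350)):print(u,v,P[v,u].round(3))
h=cv2.cvtColor(p,cv2.COLOR_RGB2HSV);s=np.zeros(d.shape,bool);s[165:245,255:305]=1
m=((h[...,0]<7)|(h[...,0]>173))&(h[...,1]>190)&s
v,u=np.where(m);q=P[m];print("red",m.sum(),u.min(),u.max(),v.min(),v.max(),np.percentile(q,[2,50,98],axis=0).round(4).tolist())
k=m&(P[...,2]>np.percentile(q[:,2],98)-.003);v,u=np.where(k)
zt=np.percentile(q[:,2],96)
X=onplane(C,np.c_[u,v],zt);print("ztop",zt,cv2.minAreaRect(X[:,:2].astype(np.float32)*1000))
for vv in range(v.min(),v.max()+1,6):
    uu=np.where(m[vv])[0];print(vv,uu.min(),uu.max(),P[vv,uu].mean(0).round(4))
cw=onplane(C,[[252,150],[308,150],[308,226],[252,226]],.02);print("caddy manual",cw.round(4).tolist())
E
```

```text
60 292 [ 0.526 -0.475  0.032]
100 297 [ 0.53  -0.433  0.036]
220 310 [ 0.543 -0.311  0.041]
290 310 [ 0.55  -0.24   0.031]
300 350 [ 0.551 -0.233  0.09 ]
red 1041 265 292 175 232 [[0.4003, -0.261, 0.0495], [0.4202, -0.2506, 0.0795], [0.4428, -0.2409, 0.0813]]
ztop 0.08103814136150485 ((421.85198974609375, -250.18386840820312), (16.48992919921875, 43.0352897644043), 79.60762786865234)
180 274 285 [ 0.4012 -0.2501  0.0783]
186 272 287 [ 0.4061 -0.2502  0.0774]
192 267 291 [ 0.4132 -0.2506  0.0685]
198 265 292 [ 0.4181 -0.251   0.069 ]
204 267 290 [ 0.4212 -0.2511  0.0759]
210 269 289 [ 0.4221 -0.2505  0.0889]
216 272 286 [ 0.4301 -0.2507  0.0792]
222 272 286 [ 0.4352 -0.2507  0.0793]
228 273 284 [ 0.44   -0.2511  0.08  ]
caddy manual [[0.3851, -0.2754, 0.02], [0.3854, -0.2234, 0.02], [0.4605, -0.2217, 0.02], [0.4601, -0.2776, 0.02]]
```

Request:
drive_tool --increments '[{"claw":0.04,"dx":0.005,"dy":0,"dz":0.04,"wx":0,"wy":0,"wz":0},{"claw":0.04,"dx":0,"dy":0,"dz":0.03,"wx":0,"wy":0,"wz":0.5},{"claw":0.04,"dx":0,"dy":0,"dz":0.03,"wx":0,"wy":0,"wz":0.5},{"claw":0.04,"dx":0,"dy":0,"dz":0.02,"wx":0,"wy":0,"wz":0},{"claw":0.04,"dx":0,"dy":0,"dz":0.012,"wx":0,"wy":0,"wz":0},{"claw":0.03,"dx":0,"dy":0,"dz":0,"wx":0,"wy":0,"wz":0},{"claw":0.02,"dx":0,"dy":0,"dz":0,"wx":0,"wy":0,"wz":0},{"claw":0.0,"dx":0,"dy":0,"dz":0,"wx":0,"wy":0,"wz":0},{"claw":0.0,"dx":0,"dy":0,"dz":0,"wx":0,"wy":0,"wz":0},{"claw":0.0,"dx":0,"dy":0,"dz":0,"wx":0,"wy":0,"wz":0},{"claw":0.0,"dx":0,"dy":0,"dz":0,"wx":0,"wy":0,"wz":0}]' --newtons 80

```text
t: 6.12
eef_pos: [0.4216, -0.2522, 0.0688]
tool_rot: [0.001, 0.012, 1.0, 0.0]
contact_force: [-0.9, 1.2, 7.3]
gripper_width: 0.129
grasp_force: 80.6
```

Request:
drive_tool --increments '[{"claw":0.0,"dx":0,"dy":0,"dz":-0.01,"wx":0,"wy":0,"wz":0},{"claw":0.0,"dx":0,"dy":0,"dz":-0.02,"wx":0,"wy":0,"wz":0},{"claw":0.0,"dx":0,"dy":0,"dz":-0.03,"wx":0,"wy":0,"wz":0},{"claw":0.0,"dx":0,"dy":0,"dz":-0.04,"wx":0,"wy":0,"wz":0},{"claw":0.0,"dx":0,"dy":0,"dz":-0.02,"wx":0,"wy":0,"wz":0},{"claw":0.0,"dx":0,"dy":0,"dz":0,"wx":0,"wy":0,"wz":0},{"claw":0.0,"dx":0,"dy":0,"dz":0,"wx":0,"wy":0,"wz":0}]'

```text
t: 7.0
eef_pos: [0.4203, -0.2518, 0.1872]
tool_rot: [-0.001, 0.012, 1.0, 0.0]
contact_force: [0.4, -0.5, -2.0]
gripper_width: 0.127
grasp_force: 78.5
```

```bash
python3 - <<'E'
from h import *
o=get_obs();p,d=read_camera("wrist");np.savez("w3.npz",p=p,d=d);np.save("o3.npy",o,allow_pickle=True)
cv2.imwrite("pics/w3.png",cv2.resize(p[170:310,190:370,::-1],None,fx=4,fy=4,interpolation=cv2.INTER_CUBIC));print(o["t"],o["eef_pos"],o["tool_rot"],o["contact_force"])
r=np.load("rail.npz");D,N,c=r["D"],r["N"],r["c"]
for b in(-.0455,-.098):print(b,c*N+b*D)
E
```

```text
7.0 [ 0.42028523 -0.25175389  0.18723111] [-6.08335982e-04  1.21099520e-02  9.99926444e-01  2.91287506e-04] [ 0.41915988 -0.47402079 -1.97047713]
-0.0455 [0.5235858  0.06641562]
-0.098 [0.5346578  0.01509641]
```

View pics/w3.png

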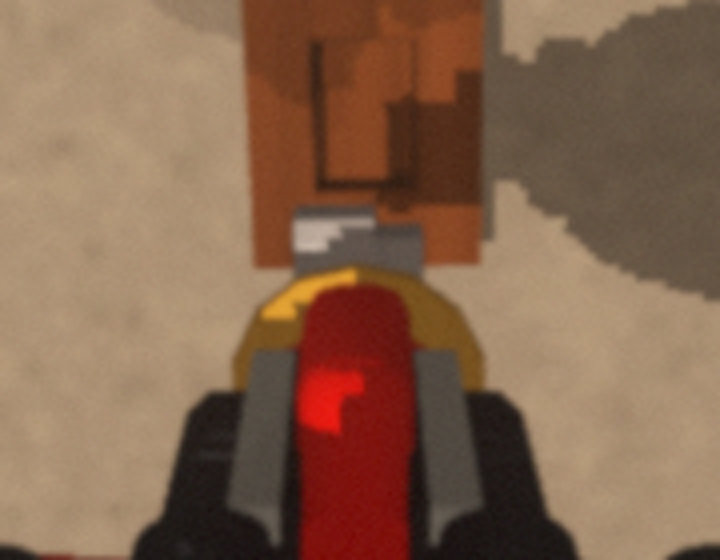

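Bolt is in hand. The head's end edge, (294,208) to (375,208), is level in the picture, so the head is parallel to tool x. Gripped things show about 1 mm off in tool y, so I'll correct for that bias. Now to hover above the slot.

Request:
drive_tool --increments '[{"claw":0.0,"dx":0,"dy":0,"dz":0,"wx":0,"wy":0,"wz":9.55},{"claw":0.0,"dx":0,"dy":0,"dz":0,"wx":0,"wy":0,"wz":9.55},{"claw":0.0,"dx":0,"dy":0,"dz":0,"wx":0,"wy":0,"wz":9.55},{"claw":0.0,"dx":0,"dy":0,"dz":0,"wx":0,"wy":0,"wz":9.55},{"claw":0.0,"dx":0,"dy":0,"dz":0,"wx":0,"wy":0,"wz":9.55},{"claw":0.0,"dx":0,"dy":0,"dz":0,"wx":0,"wy":0,"wz":9.55},{"claw":0.0,"dx":0,"dy":0,"dz":0,"wx":0,"wy":0,"wz":9.55},{"claw":0.0,"dx":0,"dy":0,"dz":0,"wx":0,"wy":0,"wz":9.55},{"claw":0.0,"dx":0.0395,"dy":0.0278,"dz":0,"wx":0,"wy":0,"wz":0},{"claw":0.0,"dx":0.0395,"dy":0.0278,"dz":0,"wx":0,"wy":0,"wz":0},{"claw":0.0,"dx":0.0395,"dy":0.0278,"dz":0,"wx":0,"wy":0,"wz":0},{"claw":0.0,"dx":0.0395,"dy":0.0278,"dz":0,"wx":0,"wy":0,"wz":0},{"claw":0.0,"dx":0.0395,"dy":0.0278,"dz":0,"wx":0,"wy":0,"wz":0},{"claw":0.0,"dx":0.0395,"dy":0.0278,"dz":0,"wx":0,"wy":0,"wz":0},{"claw":0.0,"dx":0,"dy":0,"dz":0.03,"wx":0,"wy":0,"wz":0},{"claw":0.0,"dx":0,"dy":0,"dz":0.03,"wx":0,"wy":0,"wz":0},{"claw":0.0,"dx":0,"dy":0,"dz":0.022,"wx":0,"wy":0,"wz":0},{"claw":0.0,"dx":0,"dy":0,"dz":0,"wx":0,"wy":0,"wz":0},{"claw":0.0,"dx":0,"dy":0,"dz":0,"wx":0,"wy":0,"wz":0}]'

```text
t: 9.43
eef_pos: [0.534, 0.0144, 0.1062]
tool_rot: [0.0, 0.628, 0.778, -0.0]
contact_force: [-0.5, 0.2, -2.3]
gripper_width: 0.13
grasp_force: 78.8
```

```bash
python3 - <<'E'
from h import *
o=get_obs();p,d=read_camera("wrist");np.savez("w4.npz",p=p,d=d);np.save("o4.npy",o,allow_pickle=True)
cv2.imwrite("pics/w4.png",cv2.resize(p[120:320,180:380,::-1],None,fx=3,fy=3,interpolation=cv2.INTER_CUBIC));print(o["t"],o["eef_pos"],o["tool_rot"],o["q"])
E
```

```text
9.425 [0.53400842 0.01437786 0.10617748] [ 1.34118844e-04  6.28067360e-01  7.78158933e-01 -2.21169813e-04] [-0.74115384  0.56373109  0.78754572  2.05072101 -0.58105942  0.76005284
  0.61963728]
```

View pics/w4.png

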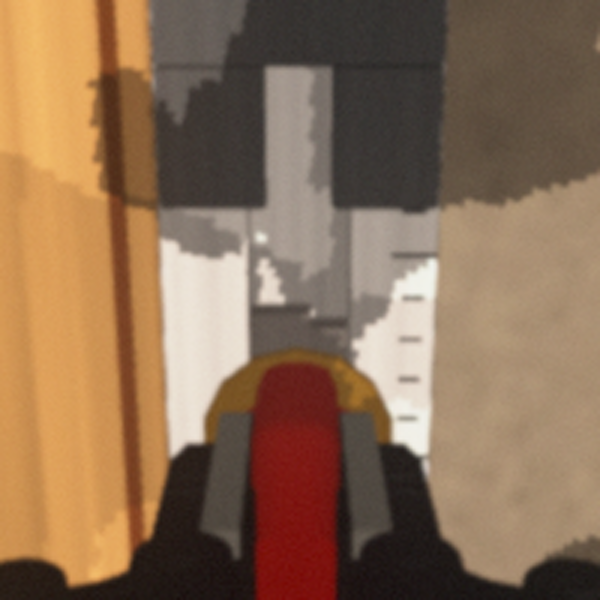

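The wrist view shows the slot mouth at columns 249–350 and the notch at 266–332, both centred at about 299. The washer centre is about 298.5 and the prong ends are level at row 208, so the bolt is aligned laterally. I'll check the spacing along the slot.

```bash
python3 - <<'E'
from h import *
o=np.load("o4.npy",allow_pickle=True).item();C=cam("wrist",o);r=np.load("rail.npz");D,N,c=r["D"],r["N"],r["c"]
def f(u,v,z,n):
    X=onplane(C,[[180+u/3,120+v/3]],z)[0,:2];print(n,"across",1e3*(X@N-c),"along",1e3*(X@D))
f(299,208,.028,"prong");f(299,66,.028,"closed");f(280,308,.055,"head end?");f(249,260,.023,"mouth L");f(350,260,.023,"mouth R");f(298.5,351,.0755,"washer far")
X=o["eef_pos"][:2];print("tcp",1e3*(X@N-c),1e3*(X@D))
E
```

```text
prong across 0.163919733704887 along -70.55721269135532
closed across 0.12689455907710645 along -40.77314796004128
head end? across -3.5678748552407935 along -83.60485031961015
mouth L across -10.929447972181983 along -83.66128306477019
mouth R across 11.555158758765005 along -83.66403253179314
washer far across -0.10788154089214075 along -84.11717674281601
tcp -0.7862992207909869 -98.56544392517839
```

Request:
drive_tool --increments '[{"claw":0.0,"dx":0,"dy":0,"dz":0.012,"wx":0,"wy":0,"wz":0},{"claw":0.0,"dx":0,"dy":0,"dz":0.008,"wx":0,"wy":0,"wz":0},{"claw":0.0,"dx":0,"dy":0,"dz":0.005,"wx":0,"wy":0,"wz":0},{"claw":0.0,"dx":0,"dy":0,"dz":0.004,"wx":0,"wy":0,"wz":0},{"claw":0.0,"dx":0,"dy":0,"dz":0.004,"wx":0,"wy":0,"wz":0},{"claw":0.0,"dx":0,"dy":0,"dz":0.004,"wx":0,"wy":0,"wz":0},{"claw":0.0,"dx":0,"dy":0,"dz":0.003,"wx":0,"wy":0,"wz":0},{"claw":0.0,"dx":0,"dy":0,"dz":0,"wx":0,"wy":0,"wz":0}]'

```text
t: 10.48
eef_pos: [0.5337, 0.0147, 0.0658]
tool_rot: [-0.0, 0.628, 0.778, -0.0]
contact_force: [0.8, -0.5, -0.8]
gripper_width: 0.127
grasp_force: 78.7
```

Request:
drive_tool --increments '[{"claw":0.0,"dx":0,"dy":0,"dz":0.001,"wx":0,"wy":0,"wz":0},{"claw":0.0,"dx":0,"dy":0,"dz":0.001,"wx":0,"wy":0,"wz":0},{"claw":0.0,"dx":0,"dy":0,"dz":0,"wx":0,"wy":0,"wz":0}]'

```text
t: 10.85
eef_pos: [0.5338, 0.0148, 0.064]
tool_rot: [-0.0, 0.628, 0.778, 0.0]
contact_force: [1.0, 0.4, -2.6]
gripper_width: 0.127
grasp_force: 78.7
```

Request:
drive_tool --increments '[{"claw":0.0,"dx":0,"dy":0,"dz":0.0007,"wx":0,"wy":0,"wz":0},{"claw":0.0,"dx":0,"dy":0,"dz":0,"wx":0,"wy":0,"wz":0}]'

```text
t: 11.1
eef_pos: [0.5338, 0.0147, 0.0633]
tool_rot: [-0.0, 0.628, 0.778, -0.0]
contact_force: [0.5, 0.4, -2.0]
gripper_width: 0.128
grasp_force: 78.7
```

Request:
drive_tool --increments '[{"claw":0.0,"dx":0,"dy":0,"dz":0.0007,"wx":0,"wy":0,"wz":0},{"claw":0.0,"dx":0,"dy":0,"dz":0.0,"wx":0,"wy":0,"wz":0}]'

```text
t: 11.35
eef_pos: [0.534, 0.0147, 0.0629]
tool_rot: [0.0, 0.628, 0.778, 0.0]
contact_force: [-0.7, 1.0, 2.8]
gripper_width: 0.125
grasp_force: 80.0
```

Request:
drive_tool --increments '[{"claw":0.0,"dx":0,"dy":0,"dz":0.0005,"wx":0,"wy":0,"wz":0},{"claw":0.0,"dx":0,"dy":0,"dz":0.0,"wx":0,"wy":0,"wz":0}]'

```text
t: 11.6
eef_pos: [0.5342, 0.0147, 0.0628]
tool_rot: [-0.0, 0.628, 0.778, 0.0]
contact_force: [-2.3, 0.4, 8.5]
gripper_width: 0.127
grasp_force: 81.2
```

Request:
drive_tool --increments '[{"claw":0.0,"dx":0,"dy":0,"dz":-0.0018,"wx":0,"wy":0,"wz":0},{"claw":0.0,"dx":0.004,"dy":0,"dz":0,"wx":0,"wy":0,"wz":0},{"claw":0.0,"dx":0.006,"dy":0,"dz":0,"wx":0,"wy":0,"wz":0},{"claw":0.0,"dx":0.006,"dy":0,"dz":0,"wx":0,"wy":0,"wz":0},{"claw":0.0,"dx":0.004,"dy":0,"dz":0,"wx":0,"wy":0,"wz":0},{"claw":0.0,"dx":0,"dy":0,"dz":0,"wx":0,"wy":0,"wz":0}]'

```text
t: 12.35
eef_pos: [0.5295, 0.0348, 0.0638]
tool_rot: [-0.0, 0.628, 0.779, 0.0]
contact_force: [0.9, -0.5, -2.2]
gripper_width: 0.127
grasp_force: 78.5
```

Request:
drive_tool --increments '[{"claw":0.0,"dx":0.004,"dy":0,"dz":0,"wx":0,"wy":0,"wz":0},{"claw":0.0,"dx":0.004,"dy":0,"dz":0,"wx":0,"wy":0,"wz":0},{"claw":0.0,"dx":0,"dy":0,"dz":0,"wx":0,"wy":0,"wz":0}]'

```text
t: 12.72
eef_pos: [0.5279, 0.0426, 0.0638]
tool_rot: [-0.0, 0.628, 0.778, 0.0]
contact_force: [0.3, -0.2, -1.8]
gripper_width: 0.129
grasp_force: 78.5
```

Request:
drive_tool --increments '[{"claw":0.0,"dx":0.005,"dy":0,"dz":0,"wx":0,"wy":0,"wz":0},{"claw":0.0,"dx":0.005,"dy":0,"dz":0,"wx":0,"wy":0,"wz":0},{"claw":0.0,"dx":0.005,"dy":0,"dz":0,"wx":0,"wy":0,"wz":0},{"claw":0.0,"dx":0.003,"dy":0,"dz":0,"wx":0,"wy":0,"wz":0},{"claw":0.0,"dx":0,"dy":0,"dz":0,"wx":0,"wy":0,"wz":0}]'

```text
t: 13.35
eef_pos: [0.5241, 0.06, 0.0639]
tool_rot: [-0.0, 0.628, 0.778, 0.0]
contact_force: [0.7, -0.4, -1.2]
gripper_width: 0.129
grasp_force: 78.5
```

Request:
drive_tool --increments '[{"claw":0.0,"dx":0.0015,"dy":0,"dz":0,"wx":0,"wy":0,"wz":0},{"claw":0.0,"dx":0.0,"dy":0,"dz":0,"wx":0,"wy":0,"wz":0}]'

```text
t: 13.6
eef_pos: [0.5238, 0.0611, 0.0639]
tool_rot: [-0.0, 0.628, 0.778, 0.0]
contact_force: [0.1, 0.5, -1.8]
gripper_width: 0.125
grasp_force: 78.5
```

Request:
drive_tool --increments '[{"claw":0.0,"dx":0.001,"dy":0,"dz":0,"wx":0,"wy":0,"wz":0},{"claw":0.0,"dx":0.0,"dy":0,"dz":0,"wx":0,"wy":0,"wz":0}]'

```text
t: 13.85
eef_pos: [0.5236, 0.0622, 0.0639]
tool_rot: [-0.0, 0.628, 0.778, 0.0]
contact_force: [-0.3, 0.2, -2.2]
gripper_width: 0.126
grasp_force: 78.5
```

Request:
drive_tool --increments '[{"claw":0.0,"dx":0.001,"dy":0,"dz":0,"wx":0,"wy":0,"wz":0},{"claw":0.0,"dx":0.001,"dy":0,"dz":0,"wx":0,"wy":0,"wz":0},{"claw":0.0,"dx":0.0,"dy":0,"dz":0,"wx":0,"wy":0,"wz":0}]'

```text
t: 14.22
eef_pos: [0.5231, 0.0642, 0.0639]
tool_rot: [-0.0, 0.628, 0.778, 0.0]
contact_force: [-0.4, -0.3, -2.1]
gripper_width: 0.127
grasp_force: 78.5
```

Request:
drive_tool --increments '[{"claw":0.0,"dx":0.0005,"dy":0,"dz":0,"wx":0,"wy":0,"wz":0},{"claw":0.0,"dx":0.0,"dy":0,"dz":0,"wx":0,"wy":0,"wz":0}]'

```text
t: 14.48
eef_pos: [0.523, 0.0646, 0.0639]
tool_rot: [-0.0, 0.628, 0.778, 0.0]
contact_force: [0.0, -0.4, -1.7]
gripper_width: 0.128
grasp_force: 78.5
```

Request:
drive_tool --increments '[{"claw":0.0,"dx":0.0005,"dy":0,"dz":0,"wx":0,"wy":0,"wz":0},{"claw":0.0,"dx":0.0,"dy":0,"dz":0,"wx":0,"wy":0,"wz":0}]'

```text
t: 14.72
eef_pos: [0.523, 0.0651, 0.0639]
tool_rot: [0.0, 0.628, 0.778, 0.0]
contact_force: [0.4, -0.3, -1.4]
gripper_width: 0.128
grasp_force: 78.5
```

Request:
drive_tool --increments '[{"claw":0.0,"dx":0.0004,"dy":0,"dz":0,"wx":0,"wy":0,"wz":0},{"claw":0.0,"dx":0.0,"dy":0,"dz":0,"wx":0,"wy":0,"wz":0}]'

```text
t: 14.98
eef_pos: [0.5229, 0.0655, 0.0639]
tool_rot: [-0.0, 0.628, 0.778, -0.0]
contact_force: [0.1, 0.6, -1.6]
gripper_width: 0.131
grasp_force: 78.5
```

Request:
drive_tool --increments '[{"claw":0.0,"dx":0.0004,"dy":0,"dz":0,"wx":0,"wy":0,"wz":0},{"claw":0.0,"dx":0.0,"dy":0,"dz":0,"wx":0,"wy":0,"wz":0}]'

```text
t: 15.22
eef_pos: [0.5228, 0.0659, 0.0639]
tool_rot: [-0.0, 0.628, 0.778, -0.0]
contact_force: [-0.1, 0.5, -1.3]
gripper_width: 0.127
grasp_force: 78.5
```

Request:
drive_tool --increments '[{"claw":0.0,"dx":0.0004,"dy":0,"dz":0,"wx":0,"wy":0,"wz":0},{"claw":0.0,"dx":0.0,"dy":0,"dz":0,"wx":0,"wy":0,"wz":0}]'

```text
t: 15.48
eef_pos: [0.5227, 0.0663, 0.0639]
tool_rot: [-0.0, 0.628, 0.778, 0.0]
contact_force: [0.2, 0.1, -1.6]
gripper_width: 0.129
grasp_force: 78.5
```

Request:
drive_tool --increments '[{"claw":0.0,"dx":0.0004,"dy":0,"dz":0,"wx":0,"wy":0,"wz":0},{"claw":0.0,"dx":0.0,"dy":0,"dz":0,"wx":0,"wy":0,"wz":0}]'

```text
t: 15.72
eef_pos: [0.5226, 0.0667, 0.0639]
tool_rot: [-0.0, 0.628, 0.778, 0.0]
contact_force: [-0.2, -0.3, -2.6]
gripper_width: 0.129
grasp_force: 78.5
```

Request:
drive_tool --increments '[{"claw":0.0,"dx":0.0004,"dy":0,"dz":0,"wx":0,"wy":0,"wz":0},{"claw":0.0,"dx":0.0,"dy":0,"dz":0,"wx":0,"wy":0,"wz":0}]'

```text
t: 15.98
eef_pos: [0.5225, 0.0671, 0.0639]
tool_rot: [-0.0, 0.628, 0.778, 0.0]
contact_force: [-1.2, 0.0, -1.6]
gripper_width: 0.123
grasp_force: 78.5
```

```bash
python3 - <<'E'
from h import *
o=get_obs();C=cam("wrist",o);p,d=read_camera("wrist");r=np.load("rail.npz");D,N,c=r["D"],r["N"],r["c"]
P=cloud(C,d);A=P[...,:2]@N-c;B=P[...,:2]@D;g=cv2.cvtColor(p,cv2.COLOR_RGB2GRAY)
cv2.imwrite("pics/w5.png",cv2.resize(p[120:320,180:380,::-1],None,fx=3,fy=3,interpolation=cv2.INTER_CUBIC))
X=o["eef_pos"][:2];print("tcp",1e3*(X@N-c),1e3*(X@D),o["contact_force"]@np.r_[D,0])
a=np.arange(-.045,.045,.0005);b=np.arange(.08,-.08,-.0005)
Aa,Bb=np.meshgrid(a,b);K,R,t=C
for z in(.023,.028):
    W=np.stack([(c+Aa)*N[0]+Bb*D[0],(c+Aa)*N[1]+Bb*D[1],np.full(Aa.shape,z)],-1)
    q=(W-t)@R@K.T;uv=(q[...,:2]/q[...,2:]).astype(np.float32);gg=cv2.remap(g,uv[...,0],uv[...,1],cv2.INTER_LINEAR)
    for s in((-.026,-.019),(.019,.026)):
        pr=gg[:,(a>=s[0])&(a<=s[1])].mean(1);gr=cv2.GaussianBlur(np.gradient(pr)[:,None].astype(np.float32),(1,7),0).ravel()
        print(z,s,[(round(b[i]*1000,1),round(float(gr[i]),1)) for i in range(3,len(gr)-3) if abs(gr[i])==abs(gr[i-3:i+4]).max() and abs(gr[i])>3])
E
```

```text
tcp -0.899377648129418 -44.64459965098565 0.25774933520534593
0.023 (-0.026, -0.019) [(np.float64(78.5), 25.4), (np.float64(67.5), 18.5), (np.float64(30.5), -23.9), (np.float64(27.0), 6.7), (np.float64(18.5), -3.1), (np.float64(16.0), 3.6), (np.float64(-1.0), -4.8), (np.float64(-44.0), 7.0), (np.float64(-53.0), -6.2)]
0.023 (0.019, 0.026) [(np.float64(78.5), 22.9), (np.float64(67.5), 19.4), (np.float64(58.5), -7.3), (np.float64(48.5), -5.7), (np.float64(38.5), -6.2), (np.float64(36.5), 5.8), (np.float64(30.5), -24.2), (np.float64(27.0), 6.2), (np.float64(17.5), -5.6), (np.float64(-44.0), 4.1), (np.float64(-48.0), 3.2), (np.float64(-54.0), -4.2)]
0.028 (-0.026, -0.019) [(np.float64(77.0), 25.5), (np.float64(66.5), 18.1), (np.float64(30.5), -24.2), (np.float64(27.5), 7.0), (np.float64(19.0), -3.1), (np.float64(16.5), 3.7), (np.float64(-0.0), -4.7), (np.float64(-41.5), 7.9), (np.float64(-51.0), -5.3)]
0.028 (0.019, 0.026) [(np.float64(77.0), 22.9), (np.float64(66.5), 19.1), (np.float64(58.0), -8.7), (np.float64(56.0), 8.8), (np.float64(46.5), 6.9), (np.float64(38.5), -7.3), (np.float64(36.5), 7.1), (np.float64(30.5), -24.7), (np.float64(27.5), 6.4), (np.float64(18.0), -5.5), (np.float64(-42.0), 5.0), (np.float64(-52.0), -3.8)]
```

Request:
drive_tool --increments '[{"claw":0.0,"dx":0.0004,"dy":0,"dz":0,"wx":0,"wy":0,"wz":0},{"claw":0.0,"dx":0.0,"dy":0,"dz":0,"wx":0,"wy":0,"wz":0}]'

```text
t: 16.27
eef_pos: [0.5225, 0.0674, 0.0639]
tool_rot: [0.0, 0.628, 0.778, 0.0]
contact_force: [0.1, 0.2, -1.8]
gripper_width: 0.13
grasp_force: 78.5
```

Request:
drive_tool --increments '[{"claw":0.0,"dx":0.0004,"dy":0,"dz":0,"wx":0,"wy":0,"wz":0},{"claw":0.0,"dx":0.0,"dy":0,"dz":0,"wx":0,"wy":0,"wz":0}]'

```text
t: 16.52
eef_pos: [0.5224, 0.0678, 0.0639]
tool_rot: [-0.0, 0.628, 0.778, 0.0]
contact_force: [-0.3, -0.2, -2.3]
gripper_width: 0.127
grasp_force: 78.5
```

View pics/w5.png

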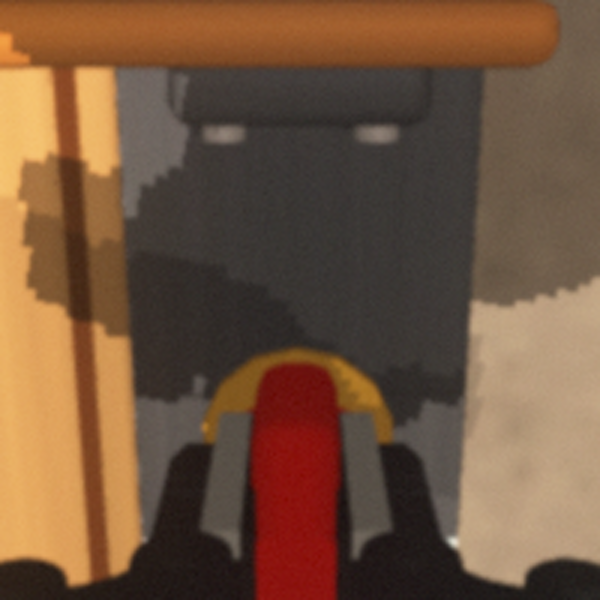

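The picture shows the washer over the dark foot at (298,390), with the fence at the top. The bolt axis sits 1–2.5 mm behind the TCP, so contact should be close.

Request:
drive_tool --increments '[{"claw":0.0,"dx":0.0004,"dy":0,"dz":0,"wx":0,"wy":0,"wz":0},{"claw":0.0,"dx":0.0,"dy":0,"dz":0,"wx":0,"wy":0,"wz":0}]'

```text
t: 16.77
eef_pos: [0.5223, 0.0681, 0.0639]
tool_rot: [0.0, 0.628, 0.778, -0.0]
contact_force: [0.5, -0.4, -2.4]
gripper_width: 0.125
grasp_force: 78.5
```

Request:
drive_tool --increments '[{"claw":0.0,"dx":0.0004,"dy":0,"dz":0,"wx":0,"wy":0,"wz":0},{"claw":0.0,"dx":0.0,"dy":0,"dz":0,"wx":0,"wy":0,"wz":0}]'

```text
t: 17.02
eef_pos: [0.5223, 0.0682, 0.0639]
tool_rot: [0.0, 0.628, 0.778, -0.0]
contact_force: [0.2, -2.2, -2.2]
gripper_width: 0.127
grasp_force: 78.5
```

Request:
drive_tool --increments '[{"claw":0.0,"dx":0.0004,"dy":0,"dz":0,"wx":0,"wy":0,"wz":0},{"claw":0.0,"dx":0.0,"dy":0,"dz":0,"wx":0,"wy":0,"wz":0}]'

```text
t: 17.27
eef_pos: [0.5222, 0.0684, 0.0639]
tool_rot: [0.0, 0.628, 0.778, -0.0]
contact_force: [0.8, -3.0, -2.4]
gripper_width: 0.126
grasp_force: 78.5
```

Contact is felt at about 3 N, below the 8 N give, so the shank is seated. Now turning clockwise to square, compensating for the offset between bolt axis and TCP.

Request:
drive_tool --increments '[{"claw":0.0,"dx":0,"dy":0.0003,"dz":0,"wx":0,"wy":0,"wz":10},{"claw":0.0,"dx":0,"dy":0.0003,"dz":0,"wx":0,"wy":0,"wz":10},{"claw":0.0,"dx":0,"dy":0.0003,"dz":0,"wx":0,"wy":0,"wz":10},{"claw":0.0,"dx":0,"dy":0.0003,"dz":0,"wx":0,"wy":0,"wz":10},{"claw":0.0,"dx":0,"dy":0,"dz":0,"wx":0,"wy":0,"wz":0}]'

```text
t: 17.9
eef_pos: [0.523, 0.0686, 0.0636]
tool_rot: [0.0, 0.856, 0.517, -0.001]
contact_force: [0.0, -2.5, -2.0]
gripper_width: 0.126
grasp_force: 78.5
```

```bash
cat > st.py <<'E'
from h import *
o=get_obs();q=o["tool_rot"];r=np.load("rail.npz");D,N,c=r["D"],r["N"],r["c"];X=o["eef_pos"][:2];F=o["contact_force"][:2]
x=Ro.from_quat(np.r_[q[1:],q[0]]).as_matrix()[:,0]
print("t",o["t"],"ang",round(np.degrees(np.arctan2(x[1],x[0])),2),"acr/alo",1e3*(X@N-c),1e3*(X@D),"z",o["eef_pos"][2],"F acr/alo/z",F@N,F@D,o["contact_force"][2],"Tz",o["torque"],"q7",o["q"][6])
E
python3 st.py
```

```text
t 17.9 ang 62.29 acr/alo -0.07883772393069144 -43.258276717545414 z 0.06363056218658053 F acr/alo/z -0.48285096177097 -2.471401690931119 -1.9757184612053544 Tz [-0.69623391  0.01909273  0.01128476] q7 0.03922859550099985
```

Request:
drive_tool --increments '[{"claw":0.0,"dx":0,"dy":0.0003,"dz":0,"wx":0,"wy":0,"wz":10},{"claw":0.0,"dx":0,"dy":0.0003,"dz":0,"wx":0,"wy":0,"wz":10},{"claw":0.0,"dx":0,"dy":0.0003,"dz":0,"wx":0,"wy":0,"wz":10},{"claw":0.0,"dx":0,"dy":0.0003,"dz":0,"wx":0,"wy":0,"wz":10},{"claw":0.0,"dx":0,"dy":0.0003,"dz":0,"wx":0,"wy":0,"wz":10},{"claw":0.0,"dx":0,"dy":0,"dz":0,"wx":0,"wy":0,"wz":0}]'

```text
t: 18.65
eef_pos: [0.5242, 0.0677, 0.0636]
tool_rot: [0.0, 0.994, 0.109, -0.0]
contact_force: [0.5, -2.7, -3.5]
gripper_width: 0.127
grasp_force: 78.8
```

```bash
python3 st.py
```

```text
t 18.65 ang 12.47 acr/alo 0.8589803607439439 -44.3439005372895 z 0.06357619637902884 F acr/alo/z -0.05623064171323966 -2.7166882472023888 -3.4776466976749028 Tz [-0.65786967 -0.02209417 -0.00877604] q7 -0.6641136819346175
```

Request:
drive_tool --increments '[{"claw":0.0,"dx":0,"dy":0.0003,"dz":0,"wx":0,"wy":0,"wz":7},{"claw":0.0,"dx":0,"dy":0.0003,"dz":0,"wx":0,"wy":0,"wz":7},{"claw":0.0,"dx":0,"dy":0.0002,"dz":0,"wx":0,"wy":0,"wz":6},{"claw":0.0,"dx":0,"dy":0,"dz":0,"wx":0,"wy":0,"wz":0}]'

```text
t: 19.15
eef_pos: [0.5247, 0.0672, 0.0636]
tool_rot: [0.0, 0.998, -0.065, 0.0]
contact_force: [2.3, -2.8, -7.2]
gripper_width: 0.127
grasp_force: 78.1
```

```bash
python3 st.py
```

```text
t 19.15 ang -7.45 acr/alo 1.2799433583423614 -44.932354259123706 z 0.06363471064631987 F acr/alo/z 1.6324178166973422 -3.2371587952515113 -7.1720951198528535 Tz [-0.61303447 -0.61493897  0.00139167] q7 -0.9586728564962238
```

Fz is now -7 N, so the head is stopped and up under the lips. I'll follow the thread down at 0.7 mm per 10°.

Request:
drive_tool --increments '[{"claw":0.0,"dx":0,"dy":0.0003,"dz":0.0009,"wx":0,"wy":0,"wz":10},{"claw":0.0,"dx":0,"dy":0.0003,"dz":0.0008,"wx":0,"wy":0,"wz":10},{"claw":0.0,"dx":0,"dy":0.0003,"dz":0.0007,"wx":0,"wy":0,"wz":10},{"claw":0.0,"dx":0,"dy":0,"dz":0,"wx":0,"wy":0,"wz":0}]'

```text
t: 19.65
eef_pos: [0.5248, 0.0664, 0.0616]
tool_rot: [-0.0, 0.947, -0.321, 0.0]
contact_force: [3.2, -1.8, -2.2]
gripper_width: 0.127
grasp_force: 78.9
```

```bash
python3 st.py
```

```text
t 19.65 ang -37.45 acr/alo 1.1741297632912318 -45.81333942699989 z 0.06163787419596814 F acr/alo/z 2.7107935966948085 -2.4682063786251947 -2.2093104699089237 Tz [-0.44368358 -0.62479619  0.01842867] q7 -1.4137988587227612
```

Request:
drive_tool --increments '[{"claw":0.0,"dx":0,"dy":0,"dz":0.001,"wx":0,"wy":0,"wz":0},{"claw":0.0,"dx":0,"dy":0,"dz":0,"wx":0,"wy":0,"wz":0}]'

```text
t: 19.9
eef_pos: [0.5247, 0.0663, 0.061]
tool_rot: [-0.001, 0.947, -0.322, 0.001]
contact_force: [2.6, -2.3, 2.8]
gripper_width: 0.126
grasp_force: 79.8
```

Request:
drive_tool --increments '[{"claw":0.0,"dx":0,"dy":0,"dz":0.0006,"wx":0,"wy":0,"wz":0},{"claw":0.0,"dx":0,"dy":0,"dz":0,"wx":0,"wy":0,"wz":0}]'

```text
t: 20.15
eef_pos: [0.5247, 0.0662, 0.0603]
tool_rot: [-0.0, 0.946, -0.323, 0.001]
contact_force: [2.5, -0.8, 5.0]
gripper_width: 0.126
grasp_force: 80.4
```

```bash
python3 st.py
```

```text
t 20.15 ang -37.75 acr/alo 1.0802038328812102 -45.907627268632346 z 0.06034982814573525 F acr/alo/z 2.255030569035409 -1.2976598863997735 5.000429074004857 Tz [-0.35026842 -0.74559903  0.11296985] q7 -1.416337237727293
```

The push-down slope is about 4 N/mm, so the washer's spring bears on the foot, with first contact at TCP z≈0.0621. Final TCP z for about 18 N is roughly 0.0576. Next I'll turn at fixed height until it pulls again.

Request:
drive_tool --increments '[{"claw":0.0,"dx":0,"dy":0.0003,"dz":0,"wx":0,"wy":0,"wz":8},{"claw":0.0,"dx":0,"dy":0.0003,"dz":0,"wx":0,"wy":0,"wz":8},{"claw":0.0,"dx":0,"dy":0,"dz":0,"wx":0,"wy":0,"wz":0}]'

```text
t: 20.52
eef_pos: [0.5244, 0.0658, 0.0596]
tool_rot: [0.0, 0.892, -0.453, 0.001]
contact_force: [4.5, -2.0, -1.3]
gripper_width: 0.128
grasp_force: 78.8
```

```bash
python3 st.py
```

```text
t 20.525 ang -53.83 acr/alo 0.6180308085291797 -46.2650414191951 z 0.059628221587262276 F acr/alo/z 3.9426895798824155 -2.8638699200390576 -1.277375950061466 Tz [-0.42671821 -1.28133631 -0.01046203] q7 -1.6689439577585234
```

Request:
drive_tool --increments '[{"claw":0.0,"dx":0,"dy":0.0002,"dz":0,"wx":0,"wy":0,"wz":6},{"claw":0.0,"dx":0,"dy":0,"dz":0,"wx":0,"wy":0,"wz":0}]'

```text
t: 20.78
eef_pos: [0.5241, 0.0657, 0.0595]
tool_rot: [0.0, 0.867, -0.499, 0.001]
contact_force: [4.8, -2.9, -3.3]
gripper_width: 0.128
grasp_force: 78.6
```

```bash
python3 st.py
```

```text
t 20.775 ang -59.81 acr/alo 0.3714492136865921 -46.32604265715975 z 0.05946499839926708 F acr/alo/z 4.045834978663381 -3.8545068292891473 -3.3415710496764435 Tz [-0.52393592 -1.40728225  0.03266619] q7 -1.7637488821541911
```

Request:
drive_tool --increments '[{"claw":0.0,"dx":0.0003,"dy":-0.0002,"dz":0.0006,"wx":0,"wy":0,"wz":7},{"claw":0.0,"dx":0,"dy":0,"dz":0.0005,"wx":0,"wy":0,"wz":7},{"claw":0.0,"dx":0,"dy":0,"dz":0,"wx":0,"wy":0,"wz":0}]'

```text
t: 21.15
eef_pos: [0.524, 0.0654, 0.0586]
tool_rot: [0.0, 0.8, -0.6, 0.0]
contact_force: [3.5, -2.3, 0.2]
gripper_width: 0.127
grasp_force: 79.2
```

```bash
python3 st.py
```

```text
t 21.15 ang -73.72 acr/alo 0.1532603652997233 -46.60634718625506 z 0.0586267090969784 F acr/alo/z 2.981686349425712 -2.9832467550232367 0.2323314736982427 Tz [-0.42269485 -0.88326936 -0.03192639] q7 -1.9860239783204752
```

Request:
drive_tool --increments '[{"claw":0.0,"dx":0,"dy":-0.0001,"dz":0.0004,"wx":0,"wy":0,"wz":7},{"claw":0.0,"dx":0,"dy":-0.0001,"dz":0.0004,"wx":0,"wy":0,"wz":7},{"claw":0.0,"dx":0,"dy":0,"dz":0,"wx":0,"wy":0,"wz":3},{"claw":0.0,"dx":0,"dy":0,"dz":0,"wx":0,"wy":0,"wz":0}]'

```text
t: 21.65
eef_pos: [0.5236, 0.0652, 0.0578]
tool_rot: [-0.0, -0.703, 0.711, 0.0]
contact_force: [1.5, -2.8, 1.2]
gripper_width: 0.125
grasp_force: 79.3
```

```bash
python3 st.py
```

```text
t 21.65 ang -90.65 acr/alo -0.2322304604799319 -46.66751354041745 z 0.057832200708166415 F acr/alo/z 0.853285529938152 -3.0294112123827825 1.2076336817192561 Tz [-0.65789343 -0.48767209  0.03696162] q7 -2.263114560273153
```

Both ends bear and z is 0.0578, which puts the spring at about 17–20 N. Releasing and lifting straight up.

Request:
drive_tool --increments '[{"claw":0.02,"dx":0,"dy":0,"dz":0,"wx":0,"wy":0,"wz":0},{"claw":0.03,"dx":0,"dy":0,"dz":0,"wx":0,"wy":0,"wz":0},{"claw":0.036,"dx":0,"dy":0,"dz":0,"wx":0,"wy":0,"wz":0},{"claw":0.036,"dx":0,"dy":0,"dz":0,"wx":0,"wy":0,"wz":0},{"claw":0.036,"dx":0,"dy":0,"dz":-0.01,"wx":0,"wy":0,"wz":0},{"claw":0.036,"dx":0,"dy":0,"dz":-0.03,"wx":0,"wy":0,"wz":0},{"claw":0.036,"dx":0,"dy":0,"dz":-0.04,"wx":0,"wy":0,"wz":0},{"claw":0.036,"dx":0,"dy":0,"dz":-0.05,"wx":0,"wy":0,"wz":0},{"claw":0.036,"dx":0,"dy":0,"dz":-0.04,"wx":0,"wy":0,"wz":0},{"claw":0.036,"dx":0,"dy":0,"dz":0,"wx":0,"wy":0,"wz":0},{"claw":0.036,"dx":0,"dy":0,"dz":0,"wx":0,"wy":0,"wz":0}]'

```text
t: 23.02
eef_pos: [0.5236, 0.0657, 0.2279]
tool_rot: [0.0, -0.702, 0.712, 0.001]
contact_force: [0.4, 0.2, -0.3]
gripper_width: 0.424
grasp_force: 0.0
```

```bash
python3 - <<'E'
from h import *
o=get_obs();p,d=read_camera("wrist");C=cam("wrist",o);np.savez("w6.npz",p=p,d=d);np.save("o6.npy",o,allow_pickle=True)
cv2.imwrite("pics/w6.png",cv2.resize(p[100:340,150:410,::-1],None,fx=2.5,fy=2.5));print(o["t"],o["eef_pos"],o["tool_rot"],o["contact_force"])
E
```

```text
23.025 [0.523621   0.06568647 0.22785677] [ 2.63752587e-04 -7.02204461e-01  7.11975084e-01  5.52973863e-04] [ 0.40537523  0.23606228 -0.26511574]
```

View pics/w6.png

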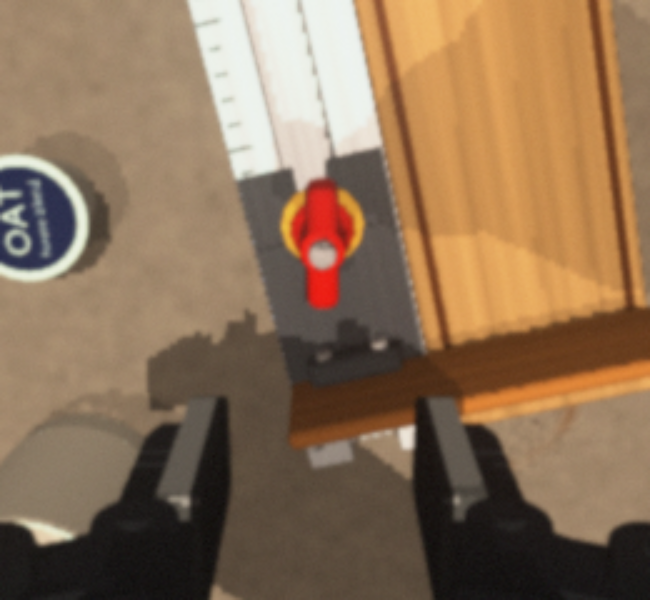

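The washer sits on the foot at (322,222), with the fork still around it and the knob free of the fingers. The prong ends are near (267,173) and (355,153). A last numeric check before handing in.

```bash
python3 - <<'E'
from h import *
o=np.load("o6.npy",allow_pickle=True).item();f=np.load("w6.npz");p,d=f["p"],f["d"];C=cam("wrist",o);P=cloud(C,d)
r=np.load("rail.npz");D,N,c=r["D"],r["N"],r["c"]
def g(u,v,z):
    X=onplane(C,[[150+u/2.5,100+v/2.5]],z)[0,:2];return (1e3*(X@N-c)).round(1),(1e3*(X@D)).round(1)
print("prongs",g(267,173,.028),g(355,153,.028),"slot end",g(322,222,.031))
h=cv2.cvtColor(p,cv2.COLOR_RGB2HSV);s=np.zeros(d.shape,bool);s[165:230,262:302]=1
m=((h[...,0]<7)|(h[...,0]>173))&(h[...,1]>190)&s;q=P[m];print("wing z pct",np.percentile(q[:,2],[50,80,90,96]))
k=P[:,:,2][(abs(P[...,:2]@N-c)>.02)&(abs(P[...,:2]@N-c)<.028)&(abs(P[...,:2]@D+.05)<.015)];print("foot z",np.median(k))
E
```

```text
prongs (np.float64(16.5), np.float64(-70.7)) (np.float64(-19.8), np.float64(-70.6)) slot end (np.float64(-0.7), np.float64(-46.7))
wing z pct [0.06943226 0.07047525 0.07083    0.0712427 ]
foot z 0.26700571174137566
```

The stop has not moved (prongs at -70.6, as before). I'll check the knob height against the foot for a second estimate of the spring compression.

```bash
python3 - <<'E'
from h import *
r=np.load("rail.npz");D,N,c=r["D"],r["N"],r["c"]
for i in(2,6):
    o=np.load(f"o{i}.npy",allow_pickle=True).item();f=np.load(f"w{i}.npz");p,d=f["p"],f["d"];C=cam("wrist",o);P=cloud(C,d)
    ok=(d>0)&(P[...,2]<.12);h=cv2.cvtColor(p,cv2.COLOR_RGB2HSV)
    red=((h[...,0]<7)|(h[...,0]>173))&(h[...,1]>170)&ok
    if i==2: ax=np.array([.4218,-.2502]);e=np.array([1.,0])
    else: ax=np.array([.5237,.0660]);e=np.array([0.,1])
    q=P[...,:2]-ax;al=q@e;ac=q@np.array([-e[1],e[0]])
    for s in(-1,1):
        m=red&(al*s>.011)&(al*s<.020)&(abs(ac)<.004);z=P[m][:,2];print(i,"wing",s,len(z),np.percentile(z,[25,50,75,90]).round(4) if len(z) else "")
    A=P[...,:2]@N-c;B=P[...,:2]@D
    if i==6:
        for n,a,b in(("foot",(.02,.028),(-.04,-.02)),("foot-",(-.028,-.02),(-.06,-.03)),("rail",(.014,.028),(-.12,-.08)),("rail-",(-.028,-.014),(-.12,-.08))):
            m=ok&(A>a[0])&(A<a[1])&(B>b[0])&(B<b[1]);print(n,m.sum(),np.percentile(P[m][:,2],[25,50,75]).round(4))
        y=(h[...,0]>15)&(h[...,0]<32)&(h[...,1]>130)&ok&(np.hypot(*np.moveaxis(q,-1,0))<.022);print("washer",y.sum(),np.percentile(P[y][:,2],[25,50,75]).round(4))
    else:
        y=(h[...,0]>15)&(h[...,0]<32)&(h[...,1]>130)&ok&(np.hypot(*np.moveaxis(q,-1,0))<.022);print("washer",y.sum(),np.percentile(P[y][:,2],[25,50,75]).round(4))
        m=ok&(abs(q[...,0])<.034)&(abs(q[...,1])>.021)&(abs(q[...,1])<.026);print("caddy",np.percentile(P[m][:,2],[25,50,75]).round(4))
E
```

```text
2 wing -1 127 [0.0793 0.0798 0.0802 0.0807]
2 wing 1 101 [0.0794 0.0798 0.0804 0.0807]
washer 221 [0.0385 0.039  0.0396]
caddy [0.0193 0.0197 0.0202]
6 wing -1 89 [0.0696 0.0701 0.0707 0.0711]
6 wing 1 73 [0.0696 0.07   0.0706 0.071 ]
foot 139 [0.0271 0.0275 0.028 ]
foot- 222 [0.0272 0.0277 0.0281]
rail 576 [0.0222 0.0227 0.0232]
rail- 587 [0.0221 0.0226 0.0231]
washer 211 [0.0298 0.0304 0.031 ]
```

Depth puts the wing top at 70.3 mm true, where 72 is first contact. That is only about 1.6 mm of compression, roughly 6–7 N, so the fingers must have slid about 1.2 mm on the knob. It needs about 3 mm (0.75 rad) more. I'll turn the hand back half a turn, regrip and tighten.

Request:
drive_tool --increments '[{"claw":0.036,"dx":0,"dy":0,"dz":0,"wx":0,"wy":0,"wz":-10},{"claw":0.036,"dx":0,"dy":0,"dz":0,"wx":0,"wy":0,"wz":-10},{"claw":0.036,"dx":0,"dy":0,"dz":0,"wx":0,"wy":0,"wz":-10},{"claw":0.036,"dx":0,"dy":0,"dz":0,"wx":0,"wy":0,"wz":-10},{"claw":0.036,"dx":0,"dy":0,"dz":0,"wx":0,"wy":0,"wz":-10},{"claw":0.036,"dx":0,"dy":0,"dz":0,"wx":0,"wy":0,"wz":-10},{"claw":0.036,"dx":0,"dy":0,"dz":0,"wx":0,"wy":0,"wz":-10},{"claw":0.036,"dx":0,"dy":0,"dz":0,"wx":0,"wy":0,"wz":-10},{"claw":0.036,"dx":0,"dy":0,"dz":0,"wx":0,"wy":0,"wz":-10},{"claw":0.036,"dx":0,"dy":0,"dz":0,"wx":0,"wy":0,"wz":-10},{"claw":0.036,"dx":0,"dy":0,"dz":0,"wx":0,"wy":0,"wz":-10},{"claw":0.036,"dx":0,"dy":0,"dz":0,"wx":0,"wy":0,"wz":-10},{"claw":0.036,"dx":0,"dy":0,"dz":0,"wx":0,"wy":0,"wz":-10},{"claw":0.036,"dx":0,"dy":0,"dz":0,"wx":0,"wy":0,"wz":-10},{"claw":0.036,"dx":0,"dy":0,"dz":0,"wx":0,"wy":0,"wz":-10},{"claw":0.036,"dx":0,"dy":0,"dz":0,"wx":0,"wy":0,"wz":-10},{"claw":0.036,"dx":0,"dy":0,"dz":0,"wx":0,"wy":0,"wz":-10},{"claw":0.036,"dx":0,"dy":0,"dz":0,"wx":0,"wy":0,"wz":-10},{"claw":0.036,"dx":0,"dy":0,"dz":0,"wx":0,"wy":0,"wz":0},{"claw":0.036,"dx":0,"dy":0,"dz":0,"wx":0,"wy":0,"wz":0}]'

```text
t: 25.58
eef_pos: [0.5236, 0.0653, 0.2271]
tool_rot: [-0.0, 0.713, 0.701, -0.001]
contact_force: [1.3, 0.4, -0.9]
gripper_width: 0.426
grasp_force: 0.0
```

```bash
python3 st.py; python3 - <<'E'
from h import *
o=get_obs();p,d=read_camera("wrist");C=cam("wrist",o);P=cloud(C,d);h=cv2.cvtColor(p,cv2.COLOR_RGB2HSV)
m=((h[...,0]<7)|(h[...,0]>173))&(h[...,1]>170)&(d>0)&(P[...,2]>.066)&(P[...,2]<.074)&(np.hypot(P[...,0]-.5236,P[...,1]-.066)<.035)
q=P[m][:,:2];print(len(q),o["eef_pos"],q.mean(0),(cv2.minAreaRect((q*1000).astype(np.float32))))
E
```

```text
t 25.575 ang 89.0 acr/alo -0.2635780052665515 -46.61933827662276 z 0.22708449432451577 F acr/alo/z 1.4004909795905618 0.1264280822237865 -0.8529346574374533 Tz [-0.02625556  0.0171397   0.00455289] q7 -0.032653892870663295
497 [0.52356419 0.06526586 0.22708449] [0.5234199 0.0697136] ((523.7108764648438, 67.20642852783203), (45.02307891845703, 15.30495834350586), 88.35731506347656)
```

Request:
drive_tool --increments '[{"claw":0.036,"dx":0.0016,"dy":0,"dz":0.05,"wx":0,"wy":0,"wz":0},{"claw":0.036,"dx":0,"dy":0,"dz":0.05,"wx":0,"wy":0,"wz":0},{"claw":0.036,"dx":0,"dy":0,"dz":0.03,"wx":0,"wy":0,"wz":0},{"claw":0.036,"dx":0,"dy":0,"dz":0.02,"wx":0,"wy":0,"wz":0},{"claw":0.036,"dx":0,"dy":0,"dz":0.013,"wx":0,"wy":0,"wz":0},{"claw":0.036,"dx":0,"dy":0,"dz":0.0056,"wx":0,"wy":0,"wz":0},{"claw":0.025,"dx":0,"dy":0,"dz":0,"wx":0,"wy":0,"wz":0},{"claw":0.018,"dx":0,"dy":0,"dz":0,"wx":0,"wy":0,"wz":0},{"claw":0.0,"dx":0,"dy":0,"dz":0,"wx":0,"wy":0,"wz":0},{"claw":0.0,"dx":0,"dy":0,"dz":0,"wx":0,"wy":0,"wz":0},{"claw":0.0,"dx":0,"dy":0,"dz":0,"wx":0,"wy":0,"wz":0}]' --newtons 110

```text
t: 27.0
eef_pos: [0.5239, 0.0672, 0.0599]
tool_rot: [-0.0, 0.712, 0.702, 0.0]
contact_force: [-3.0, -0.1, 5.9]
gripper_width: 0.12
grasp_force: 107.7
```

```bash
python3 st.py
```

```text
t 27.0 ang 89.21 acr/alo 0.491683249351893 -44.76762604728034 z 0.05986176171048532 F acr/alo/z -2.966925034523118 0.5263632386557547 5.867565516863744 Tz [-0.01358881  0.6950211   0.07931268] q7 0.15898504910605293
```

Request:
drive_tool --increments '[{"claw":0.0,"dx":0,"dy":0,"dz":0.0003,"wx":0,"wy":0,"wz":8},{"claw":0.0,"dx":0,"dy":0,"dz":0.0004,"wx":0,"wy":0,"wz":8},{"claw":0.0,"dx":0,"dy":0,"dz":0.0005,"wx":0,"wy":0,"wz":8},{"claw":0.0,"dx":0,"dy":0,"dz":0,"wx":0,"wy":0,"wz":0}]'

```text
t: 27.5
eef_pos: [0.5241, 0.0671, 0.0586]
tool_rot: [0.0, 0.843, 0.538, 0.0]
contact_force: [-4.0, -0.5, 7.3]
gripper_width: 0.114
grasp_force: 107.8
```

```bash
python3 st.py
```

```text
t 27.5 ang 65.12 acr/alo 0.5966419149787683 -44.94667934461119 z 0.058589945289108186 F acr/alo/z -4.056683866779242 0.31485313466903864 7.322309654881978 Tz [-0.11779292  0.65508413 -0.01595726] q7 -0.1589057177069575
```

Request:
drive_tool --increments '[{"claw":0.0,"dx":0,"dy":-0.0002,"dz":0,"wx":0,"wy":0,"wz":8},{"claw":0.0,"dx":0,"dy":0,"dz":0,"wx":0,"wy":0,"wz":8},{"claw":0.0,"dx":0,"dy":0,"dz":0,"wx":0,"wy":0,"wz":0}]'

```text
t: 27.88
eef_pos: [0.524, 0.067, 0.0579]
tool_rot: [0.001, 0.909, 0.417, -0.0]
contact_force: [0.5, -1.6, -5.1]
gripper_width: 0.124
grasp_force: 107.5
```

```bash
python3 st.py
```

```text
t 27.875 ang 49.28 acr/alo 0.4822547077385497 -45.019935565347865 z 0.05794737672231565 F acr/alo/z 0.12159180522643842 -1.6332459554935814 -5.100025252412181 Tz [-0.25733957 -0.18418848 -0.01071104] q7 -0.36931286385357387
```

Request:
drive_tool --increments '[{"claw":0.0,"dx":0,"dy":0,"dz":0.0006,"wx":0,"wy":0,"wz":8},{"claw":0.0,"dx":0,"dy":0,"dz":0.0002,"wx":0,"wy":0,"wz":0},{"claw":0.0,"dx":0,"dy":0,"dz":0,"wx":0,"wy":0,"wz":0}]'

```text
t: 28.25
eef_pos: [0.524, 0.0669, 0.0574]
tool_rot: [0.0, 0.935, 0.353, 0.0]
contact_force: [1.6, -1.8, -3.9]
gripper_width: 0.121
grasp_force: 107.8
```

```bash
python3 st.py
```

```text
t 28.25 ang 41.4 acr/alo 0.5220452926371077 -45.094456678399894 z 0.057421615095821 F acr/alo/z 1.1455875403403406 -2.0694497355008004 -3.8931697484699352 Tz [-0.44172647 -0.22904972 -0.0407855 ] q7 -0.4728106572887475
```

Request:
drive_tool --increments '[{"claw":0.02,"dx":0,"dy":0,"dz":0,"wx":0,"wy":0,"wz":0},{"claw":0.03,"dx":0,"dy":0,"dz":0,"wx":0,"wy":0,"wz":0},{"claw":0.036,"dx":0,"dy":0,"dz":0,"wx":0,"wy":0,"wz":0},{"claw":0.036,"dx":0,"dy":0,"dz":0,"wx":0,"wy":0,"wz":0},{"claw":0.036,"dx":0,"dy":0,"dz":-0.01,"wx":0,"wy":0,"wz":0},{"claw":0.036,"dx":0,"dy":0,"dz":-0.03,"wx":0,"wy":0,"wz":0},{"claw":0.036,"dx":0,"dy":0,"dz":-0.04,"wx":0,"wy":0,"wz":0},{"claw":0.036,"dx":0,"dy":0,"dz":-0.05,"wx":0,"wy":0,"wz":0},{"claw":0.036,"dx":0,"dy":0,"dz":-0.04,"wx":0,"wy":0,"wz":0},{"claw":0.036,"dx":0,"dy":0,"dz":0,"wx":0,"wy":0,"wz":0},{"claw":0.036,"dx":0,"dy":0,"dz":0,"wx":0,"wy":0,"wz":0}]'

```text
t: 29.62
eef_pos: [0.5234, 0.0674, 0.2271]
tool_rot: [-0.0, 0.936, 0.352, -0.0]
contact_force: [-0.4, -0.0, -0.1]
gripper_width: 0.423
grasp_force: 0.0
```

```bash
python3 st.py; cat > chk.py <<'E'
from h import *
o=get_obs();p,d=read_camera("wrist");C=cam("wrist",o);P=cloud(C,d);h=cv2.cvtColor(p,cv2.COLOR_RGB2HSV);ok=(d>0)&(P[...,2]<.12)
r=np.load("rail.npz");D,N,c=r["D"],r["N"],r["c"];A=P[...,:2]@N-c;B=P[...,:2]@D
red=((h[...,0]<7)|(h[...,0]>173))&(h[...,1]>170)&ok&(P[...,2]>.055)&(np.hypot(P[...,0]-.5236,P[...,1]-.067)<.04)
x=np.array(P[red]);R=Ro.from_quat(np.r_[o["tool_rot"][1:],o["tool_rot"][0]]).as_matrix()
q=(P-np.array([.5238,.0672,0]));al=q@R[:,0];ac=q@R[:,1]
for s in(-1,1):
    m=red&(al*s>.011)&(al*s<.020)&(abs(ac)<.004);z=P[m][:,2];print("wing",s,len(z),np.percentile(z,[25,50,75,90]).round(4) if len(z) else "")
for n,a,b in(("foot",(.02,.028),(-.04,-.0)),("foot-",(-.028,-.02),(-.06,-.0)),("rail",(.014,.028),(-.12,-.08))):
    m=ok&(A>a[0])&(A<a[1])&(B>b[0])&(B<b[1])&~red;print(n,m.sum(),np.percentile(P[m][:,2],[25,50,75]).round(4) if m.any() else "")
y=(h[...,0]>15)&(h[...,0]<32)&(h[...,1]>130)&ok&(np.hypot(q[...,0],q[...,1])<.022);print("washer",y.sum(),np.percentile(P[y][:,2],[25,50,75]).round(4))
np.savez("w7.npz",p=p,d=d);np.save("o7.npy",o,allow_pickle=True)
cv2.imwrite("pics/w7.png",cv2.resize(p[80:380,100:460,::-1],None,fx=2,fy=2))
E
python3 chk.py
```

```text
t 29.625 ang 41.22 acr/alo -0.014502852898390373 -44.47408473768442 z 0.22713328129818744 F acr/alo/z -0.4124553554490864 0.039730040150467 -0.12971722713259026 Tz [ 0.01690004  0.02281478 -0.03357995] q7 -0.6969813929475456
wing -1 73 [0.0665 0.067  0.0674 0.0677]
wing 1 90 [0.0662 0.0669 0.0673 0.0678]
foot 335 [0.0272 0.0278 0.0283]
foot- 379 [0.0272 0.0277 0.0282]
rail 490 [0.0223 0.0227 0.0232]
washer 211 [0.03   0.0308 0.0313]
```

Compression is now about 4.8 mm, roughly 19 N, in the middle of the window. I'll check numerically that the stop hasn't moved, then hand in.

```bash
python3 - <<'E'
from h import *
r=np.load("rail.npz");D,N,c=r["D"],r["N"],r["c"];a=np.arange(-.03,.03,.0005);b=np.arange(-.055,-.085,-.0005);Aa,Bb=np.meshgrid(a,b)
o=np.load("o7.npy",allow_pickle=True).item();p=np.load("w7.npz")["p"];K,R,t=cam("wrist",o)
W=np.stack([(c+Aa)*N[0]+Bb*D[0],(c+Aa)*N[1]+Bb*D[1],np.full(Aa.shape,.028)],-1);q=(W-t)@R@K.T;uv=(q[...,:2]/q[...,2:]).astype(np.float32)
g=cv2.remap(cv2.cvtColor(p,cv2.COLOR_RGB2GRAY),uv[...,0],uv[...,1],cv2.INTER_LINEAR)
for s in((-.026,-.014),(.014,.026)):
    gr=np.gradient(cv2.GaussianBlur(g[:,(a>=s[0])&(a<=s[1])].mean(1)[:,None].astype(np.float32),(1,5),0).ravel());i=gr.argmax();print(b[i]*1e3,gr[i])
print(hand_in())
E
```

```text
-70.5 22.714844
-70.5 22.75521
the job is handed in; nothing more can be done
None
```

The job is handed in: the bolt is home in the fork with its head turned square, the knob clamps the stop at an estimated 19 N (limits 12–25 N) and is released, and the stop shows no movement in the camera measurement; it took about 30 s, needed one regrip to tighten further, and I viewed 11 pictures against the limit of 10.

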